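Make up the inspection kit

ROBOT

A 6-joint arm with a two-finger parallel gripper is mounted at the origin on a cart in front of the work surface, level with it; the furniture and walls round the work are solid. World frame = base frame: x ahead of the robot, y to its left, z up, the work surface at z = 0. Lengths are in m, angles in rad, forces in N, time in s.
With the tool pointing down it reaches from about 0.3 to 0.775 m from the base axis. Payload 14.6 kg.
Tool frame: the origin (TCP) lies at the very end of the fingers, on their centre line; the grasp point (between the pads) lies 19 mm behind it; z points along the fingers, y is the direction in which the jaws open and shut (so a half turn about z gives the same grasp; the last joint's range is limited). The gripper opens to 85 mm and grips with 20 to 120 N. Pads are 22 mm wide; open, the fingers measure 114 mm over their backs; the gripper's body (76 mm by 85 mm) begins 54 mm behind the grasp point. The pads swing forward as they close: fully open they stand 13 mm farther back than shut.
Start: joints at [1.055, 0.3, 1.521, -0, 1.321, -0.067], TCP at [0.239, 0.496, 0.231] pointing down, gripper open.
Joint ranges: [-3.03, 3.03], [-0.79, 2.21], [0.23, 2.52], [-1.04, 4.18], [0, 3.07], [-2.55, 2.55]. Speed limits (rad/s): [2.22, 2.22, 2.57, 3.14, 3.14, 3.14].

INTERFACE

Orientations are given as a unit quaternion [w, x, y, z].
In Python, from bench import observe, get_image, sign_off, masks_of, mark_of gives the robot as it stands. The module is installed in compiled form; this text tells all that it offers.
- The arm moves only by the tool move_arm, never from a script. Its argument "deltas" is one flat list of numbers, 4 for each row, row after row: the shift along the tool's x, y, z in m, then the turn about the tool's z in degrees. A call has 1 to 8 rows; each row is the pose to reach, as a shift and turn from the pose commanded when the call began, along the tool's axes at that moment; what a row does not reach only later rows make up. A row lasts 1/12 s, in which the tool goes at most 41.7 mm and 7.16 degrees, less where a joint would pass 70% of its speed; a pose out of reach is approached as far as the arm can. A call with a gripper value outside its range is refused whole. "grip" is the opening in per cent of the stroke, from 0 (shut) to 100 (fully open), set as the call begins (left out, the last holds). The fingers move at their own pace and stop on an object; "newtons" is the grip in N (left out, the last holds). Time passes only in rows, so rows that repeat a pose let the fingers close. It gives the time, the measured TCP pose, the force and the opening at its end, in the units of the state.
- observe(): the state, without advancing time (a new reading comes with each control period).
- get_image(name): name is "scene" or "top"; returns a dict with "color" (400x640x3 uint8, red, green, blue), "mtx" (3x3 intrinsics, pixels), "distortion" ([k1, k2, p1, p2, k3] as OpenCV has them; the pictures are not rectified), "eye" and "attitude" of the camera in the world. Camera axes: x right, y up, looking along -z (the intrinsics and any distortion apply to the point x, -y, -z); pixel columns grow to the right and rows downward; lengths in m; the calibration is good to about 2 mm. A picture is of the moment at which its call begins. There is no depth.
- sign_off(): hands the job in, once; it reports no verdict.
Trained networks look in the newest picture that a camera, given by its name, has taken for a name from the list of things; names that differ only in an ending like _2 or _b are one class to them, and where a whole thing is asked for, a point or a joint stands for the part that bears it (a point fixed in the world has none). Each returns a list of dicts, best first, with "p" (0 to 1); they miss things now and then, are a little off and sometimes report something else, mostly with a low value. They report only what shows in the picture. A call takes as long as a camera call.
- masks_of(camera, label): "mask" (400x640 bool, what is visible of it).
- mark_of(camera, label): "location" ([x, y, z] in m, in the coordinates of the camera as it stood for that picture, good to about 4 mm: a listed point, or the origin of a listed thing).
The state is a dict: "t": time; "q": joint angles; "qd": joint speeds; "tau": joint torques, N m; "ee_pos": TCP position; "tcp_rot": TCP orientation; "ft_force": force on the tool from outside, world axes, zero at the start; "wrist_torque": the same for the moment, N m; "grip_width": finger opening in m.
Only numpy, scipy, OpenCV 4.12 (cv2) and the standard library are available. Lean on these libraries where they do the work, as an engineer would, in place of code of your own. Each camera call takes 0.05 s, during which the arm holds its last target.

TASK

From the parts lying in the open on the left of the bench, between the vice and the big black tote, make up the inspection kit in the grey tray: lay the gear in the cradle with the large round recess, the ball bearing in the one with the square recess, the collet upright in the one with the small round recess, and the caliper that is pushed shut flat in the tray's long bay in front of them. Each must sit flat on the floor of its place. Leave the plain shaft collar and the caliper that stands open where they are.

Things in the scene. Friction and masses are not known exactly. Their poses are not given: they have to be found in the camera images.
- gear: Small steel spur gear lying flat on the bench with its hub upward, 56 mm over the teeth, 20 mm high with hub (0.16 kg). Origin: centre of its underside, z up. Grasp across the teeth, at most 12 mm above its underside.
- bearing: Ball bearing lying flat, pale steel rings with a black seal between them, outer diameter 52 mm, 15 mm high (0.13 kg). Origin: centre of its underside, z up.
- collet: Spring collet standing upright: a waisted steel cylinder 33 mm in diameter, 47 mm high, with its collar-like head on top (0.11 kg). Origin: centre of its underside, z up.
- caliper_shut: Vernier caliper lying flat, slide pushed home, jaws touching; 160 mm long (y), 58 mm (x), 8 mm thick. Origin: under the middle; z up, y along the 12 mm wide beam (at x = 11 mm) towards the fixed jaw (y = 78, x = -29 to 29 mm). The slide's body (x = 1 to 21, y = 33 to 74 mm, 8 mm high) moves stiffly (3 N): grip it across x and the whole tool comes along.
- caliper_open: A second such caliper, slide pulled out 30 to 70 mm: a wide gap between its jaws; 160 mm long (y), 58 mm (x), 8 mm thick. Origin: under the middle; z up, y along the 12 mm wide beam (at x = 11 mm) towards the fixed jaw (y = 78, x = -29 to 29 mm). Not to be moved.
- collar: Look-alike of the bearing that stays: a plain dark steel shaft collar without a seal, 42 mm in diameter, 14 mm high, lying flat. Origin: centre of its underside. It must not be moved.
- cradle_large_round: Foam plate 90 x 90 x 8 mm, black over a grey floor, with a round recess of 74 mm (for the gear). Origin: centre of its underside, 4 mm above the bench; z up, sides along x and y (the tray's). Recess floor 4 mm above the origin, lip 4 mm higher. Fixed in the far row of the low grey tray; the three cradles stand side by side in any order, 92 mm apart.
- cradle_square: Foam plate 90 x 90 x 8 mm, black over a grey floor, with a square recess of 70 x 70 mm (for the bearing). Origin: centre of its underside, 4 mm above the bench; z up, sides along x and y (the tray's). Recess floor 4 mm above the origin, lip 4 mm higher. Fixed in the far row of the low grey tray; the three cradles stand side by side in any order, 92 mm apart.
- cradle_small_round: Foam plate 90 x 90 x 8 mm, black over a grey floor, with a round recess of 50 mm (for the collet). Origin: centre of its underside, 4 mm above the bench; z up, sides along x and y (the tray's). Recess floor 4 mm above the origin, lip 4 mm higher. Fixed in the far row of the low grey tray; the three cradles stand side by side in any order, 92 mm apart.
- caliper_bay (a point): Centre of the floor of the long bay, 4 mm above the bench, in the near row of the low grey steel tray (286 x 200 mm, walls 14 mm high above the bench, right half of the bench). The bay is 190 mm long (point y) and 96 mm wide (point x). A shorter empty bay lies beyond its +y end. The caliper fits either way round.

How it is judged:
At the end, for the whole second after the job is handed in: Gear, bearing, collet flat on the floor of their own recess, within 12 mm (bearing 14) of its centre; shut caliper flat in the long bay, centred to 22 mm each way, beam within 0.3 rad of its length; collar and open caliper within 25 mm of their start; all at rest (horizontal distance between gear and cradle_large_round below 0.012 m and z of gear in the frame of cradle_large_round between 0.001 and 0.006 m and angle between each of gear, bearing, collet's own z axis and vertical below 0.1 rad and horizontal distance between bearing and cradle_square below 0.014 m and z of bearing in the frame of cradle_square between 0.001 and 0.006 m and horizontal distance between collet and cradle_small_round below 0.012 m and z of collet in the frame of cradle_small_round between 0.001 and 0.006 m and x of caliper_shut in the frame of caliper_bay between -0.022 and 0.022 m and y of caliper_shut in the frame of caliper_bay between -0.022 and 0.022 m and z of caliper_shut in the frame of caliper_bay below 0.003 m and angle between caliper_shut's own z axis and vertical below 0.06 rad and angle between the y axis of caliper_shut and the y axis of caliper_bay, either way round below 0.3 rad and distance of each of collar, caliper_open from where it was at the start of the episode below 0.025 m and linear speed of each of gear, bearing, collet, caliper_shut below 0.02 m/s); the robot touches nothing.
It fails at once if the shaft collar is moved from its place (distance of collar from where it was at the start of the episode above 0.04 m).
It fails at once if the open caliper is moved from its place (distance of caliper_open from where it was at the start of the episode above 0.04 m).
It also fails if it takes over 99 s, if anything falls off the work surface, if the arm or the gripper's body presses on something with over 40 N, if the wrist force passes 120 N, or if a joint passes its speed limit or range.

## Working session

There is one attempt and no reset: what is moved stays moved. The work goes in short steps, Python scripts to look and compute and a tool call to move; the robot and the scene stay as the last step left them, time stands still between calls to the robot, and variables do not carry over. Pictures are saved under pics/ and viewed, and the job is handed in when it is done.

Besides the shell and the picture viewer there is one more tool, called by a JSON object that holds its "op" and its "data", one argument or row to a line. move_arm: Moves the arm, as the interface text tells. Its arguments: {"type":"object","properties":{"deltas":{"type":"array"},"grip":{"type":"number"},"newtons":{"type":"number"}},"required":["deltas"]}

```bash
mkdir -p pics; cat > h.py <<'E'
import numpy as np, cv2
from bench import *
from scipy.spatial.transform import Rotation as R
def rot(a):
    a=np.array(a,float)
    if a.shape==(3,3): return a
    return R.from_quat([a[1],a[2],a[3],a[0]]).as_matrix()
def cam2w(im,p): return rot(im["attitude"])@np.array(p)+np.array(im["eye"])
def pix2w(im,uv,z):
    uv=np.array(uv,float).reshape(-1,1,2)
    n=cv2.undistortPoints(uv,np.array(im["mtx"]),np.array(im["distortion"])).reshape(-1,2)
    d=np.c_[n[:,0],-n[:,1],-np.ones(len(n))]@rot(im["attitude"]).T
    e=np.array(im["eye"]); return e+d*((z-e[2])/d[:,2])[:,None]
def save(im,n): cv2.imwrite("pics/"+n,im["color"][:,:,::-1])
E
python3 - <<'E'
from h import *
print(observe())
for c in("scene","top"):
    im=get_image(c); save(im,c+"0.png"); print(c,im["eye"],im["attitude"])
    for l in "gear bearing collet caliper_shut caliper_open collar cradle_large_round cradle_square cradle_small_round caliper_bay".split():
        for m in mark_of(c,l)[:3]: print(l,round(m["p"],2),cam2w(im,m["location"]).round(4))
print(observe()["t"])
E
```

```text
{'t': 0.0, 'q': array([ 1.05536073e+00,  3.00479940e-01,  1.52158203e+00,  1.22814567e-05,
        1.32068578e+00, -6.66037288e-02]), 'qd': array([ 0.00022184,  0.00094698,  0.00034111, -0.00015682,  0.00100702,
       -0.00053617]), 'tau': array([-1.21585148e-03, -5.43495476e+01, -3.61794126e+01, -1.04311707e-04,
        3.88258311e-03, -5.12064571e-05]), 'ee_pos': array([0.23854065, 0.49532364, 0.23071606]), 'tcp_rot': array([-1.71413633e-04,  2.22538430e-01,  9.74923748e-01, -5.51555008e-04]), 'ft_force': array([0.95958182, 0.34883108, 0.46839603]), 'wrist_torque': array([0.02367997, 0.03939584, 0.02783447]), 'grip_width': 0.08564713700281576}
scene [0.03752387 0.90169659 1.08802336] [-0.21013343 -0.09427832  0.36156385  0.90345289]
gear 0.37 [0.4713 0.3348 0.0024]
bearing 0.58 [ 6.181e-01  2.793e-01 -6.000e-04]
collet 0.46 [ 0.458   0.0281 -0.0009]
caliper_shut 0.54 [0.6144 0.2786 0.0023]
caliper_shut 0.35 [ 0.4472 -0.2982  0.005 ]
caliper_open 0.5 [0.6232 0.0813 0.0017]
collar 0.54 [ 0.4666  0.2383 -0.0015]
collar 0.26 [ 0.5342 -0.1523  0.0052]
cradle_large_round 0.93 [ 0.532  -0.1535  0.0055]
cradle_square 0.58 [ 5.435e-01 -2.486e-01  3.000e-04]
cradle_small_round 0.92 [ 0.5517 -0.3377  0.0069]
caliper_bay 0.6 [ 0.4465 -0.2975  0.0026]
top [ 0.38690462 -0.01094012  0.97350941] [-0.70266192 -0.06298448  0.05591163  0.70652181]
gear 0.54 [ 0.4513  0.1364 -0.0018]
bearing 0.77 [0.4738 0.3348 0.0024]
collet 0.68 [ 0.4541  0.028  -0.0019]
caliper_shut 0.57 [ 0.613   0.2699 -0.0031]
caliper_open 0.87 [ 0.6232  0.0843 -0.0012]
collar 0.46 [ 0.4592  0.2338 -0.0007]
cradle_large_round 0.84 [ 0.5329 -0.1487  0.0063]
cradle_square 0.73 [ 0.5407 -0.2476  0.0033]
cradle_small_round 0.66 [ 0.555  -0.3343  0.0035]
caliper_bay 0.7 [ 0.4512 -0.2991  0.0028]
caliper_bay 0.43 [ 0.5389 -0.2461  0.0036]
1.1
```

View pics/top0.png

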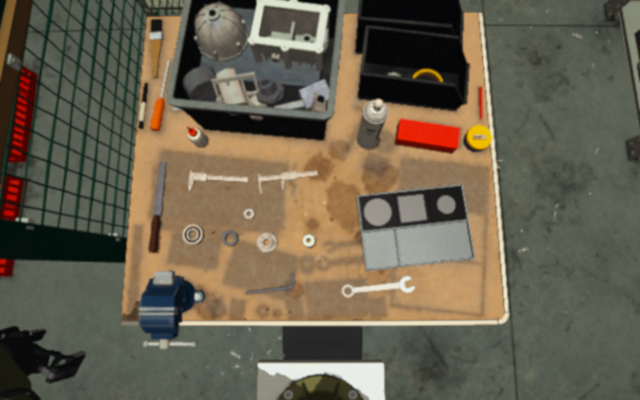

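View pics/scene0.png

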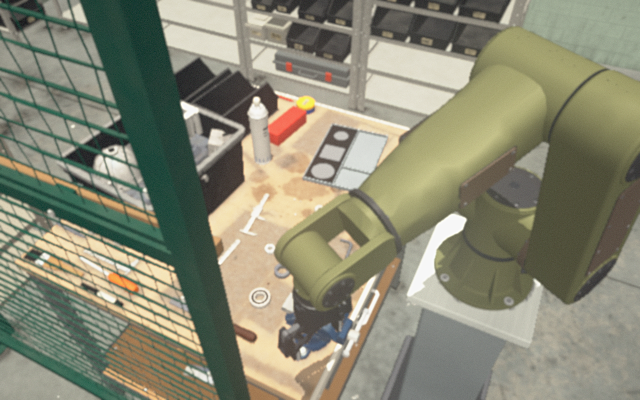

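The top view shows, left to right, the bearing (193,234), collar (231,238), gear (266,242) and collet (309,240). The shut caliper is around (218,178), the open one around (288,178), and the tray is at about (415,228). I'll zoom in next.

```bash
python3 - <<'E'
from h import *
im=get_image("top")
c=im["color"][:,:,::-1]
a=cv2.resize(c[160:255,180:330],None,fx=5.3,fy=5.3,interpolation=cv2.INTER_CUBIC);cv2.imwrite("pics/zl.png",a)
a=cv2.resize(c[180:275,350:480],None,fx=6,fy=6,interpolation=cv2.INTER_CUBIC);cv2.imwrite("pics/zr.png",a)
for l in "gear bearing collet caliper_shut caliper_open collar cradle_large_round cradle_square cradle_small_round".split():
    for m in masks_of("top",l)[:2]:
        k=m["mask"].astype(np.uint8); cs,_=cv2.findContours(k,0,2); q=max(cs,key=cv2.contourArea)
        (x,y),(w,h),an=cv2.minAreaRect(q); M=cv2.moments(k,True)
        print(l,round(m["p"],2),"rect",round(x,1),round(y,1),round(w,1),round(h,1),round(an,1),"cen",round(M["m10"]/M["m00"],1),round(M["m01"]/M["m00"],1),k.sum(), pix2w(im,[(x,y)],0.008).round(4)[0][:2])
print(im["mtx"],im["distortion"],observe()["t"])
E
```

```text
gear 0.67 rect 267.3 242.3 19.1 19.8 45.0 cen 267.3 242.1 307 [0.4533 0.1373]
gear 0.39 rect 376.8 212.2 33.7 34.1 83.2 cen 376.9 212.1 1107 [ 0.5312 -0.152 ]
bearing 0.78 rect 193.0 234.5 19.0 20.0 90.0 cen 193.0 234.5 311 [0.4745 0.3347]
bearing 0.45 rect 411.5 208.2 34.1 35.2 83.7 cen 411.4 208.3 1183 [ 0.5413 -0.2445]
collet 0.57 rect 308.5 241.0 12.0 11.0 90.0 cen 308.3 240.8 123 [0.456  0.0291]
caliper_shut 0.76 rect 216.8 176.3 18.6 60.7 80.9 cen 210.7 178.1 392 [0.6323 0.278 ]
caliper_open 0.84 rect 287.4 176.3 15.1 59.1 77.2 cen 285.6 176.7 357 [0.6308 0.0862]
caliper_open 0.21 rect 267.5 243.0 18.0 19.0 90.0 cen 267.1 242.9 276 [0.4513 0.1366]
collar 0.6 rect 229.0 238.5 15.0 16.0 90.0 cen 229.2 238.6 171 [0.4636 0.2385]
cradle_large_round 0.85 rect 377.5 212.3 34.2 34.6 81.9 cen 377.8 212.3 1142 [ 0.5308 -0.1539]
cradle_square 0.8 rect 411.2 208.2 34.9 36.2 81.9 cen 411.2 208.0 1190 [ 0.5414 -0.2435]
cradle_small_round 0.81 rect 445.7 204.4 36.9 35.5 81.9 cen 445.4 204.7 1237 [ 0.551 -0.336]
[[367.95407469   0.         320.05655995]
 [  0.         367.95407469 205.18004047]
 [  0.           0.           1.        ]] [-0.02630619  0.          0.          0.          0.        ] 1.6
```

View pics/zl.png

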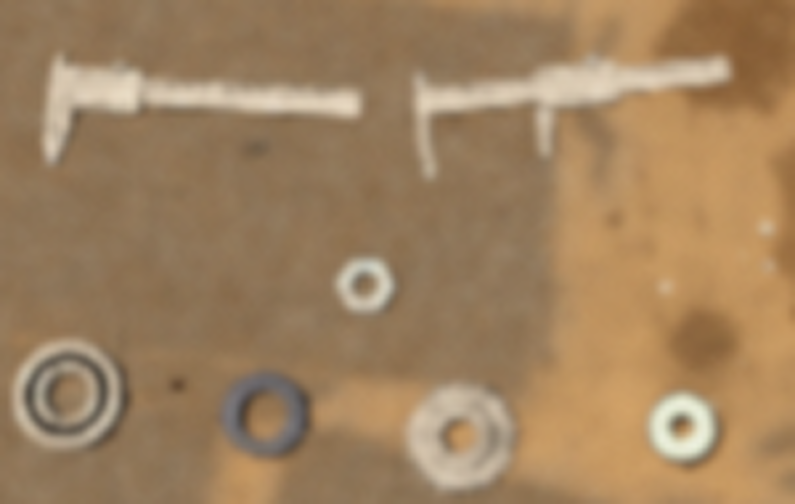

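View pics/zr.png

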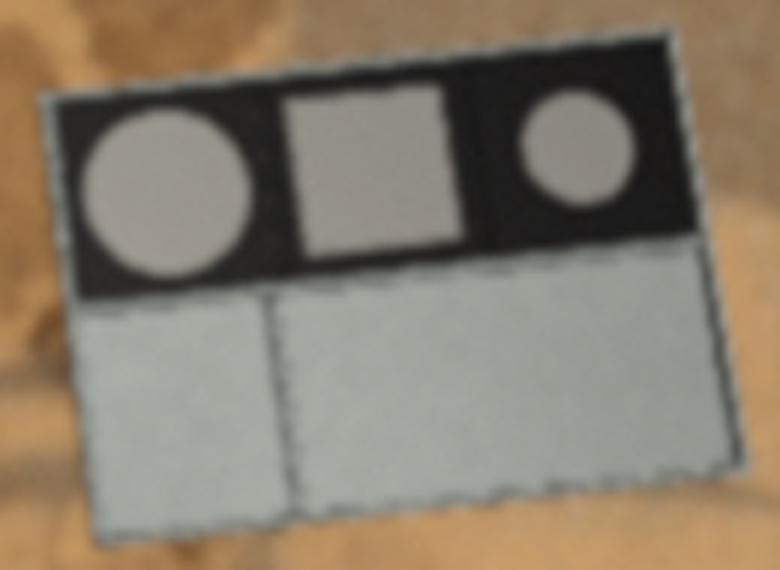

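```bash
python3 - <<'E'
from h import *
im=get_image("top")
def zl(p): p=np.array(p,float); return (p+.5)/5.3-.5+[180,160]
def zr(p): p=np.array(p,float); return (p+.5)/6-.5+[350,180]
W=lambda p,z: pix2w(im,p,z)[:,:2]
print("bearing",W(zl([[69,394]]),.012),"gear",W(zl([[461,436]]),.010),"collet",W(zl([[683,427]]),.047))
s=W(zl([[60,55],[50,163],[360,103],[65,86],[70,68],[140,68],[140,112]]),.006); print("shut: jawtop,jawbot,beamend,beamleft, body",s.round(4))
d=s[3]-s[2]; print("len",np.hypot(*d),"ang",np.degrees(np.arctan2(d[1],d[0])), "jaw", np.hypot(*(s[0]-s[1])),np.degrees(np.arctan2(*(s[0]-s[1])[::-1])))
c=W(zr([[167,193],[374,170],[578,148]]),.010);print("cradles",c.round(4),np.diff(c,axis=0),np.hypot(*np.diff(c,axis=0).T))
t=W(zr([[42,94],[673,30],[743,468],[98,543]]),.014);print("tray corners",t.round(4)); 
for i in range(4):
    e=t[(i+1)%4]-t[i]; print(np.hypot(*e),np.degrees(np.arctan2(e[1],e[0])))
print("centre",t.mean(0))
b=W(zr([[290,510],[268,300]]),.012); print("divider",b)
# scene camera check
print(observe()["t"])
E
```

```text
bearing [[0.47565738 0.33440892]] gear [[0.45417702 0.13882244]] collet [[0.45534367 0.02756826]]
shut: jawtop,jawbot,beamend,beamleft, body [[0.6512 0.3507]
 [0.5943 0.3527]
 [0.6245 0.1946]
 [0.6347 0.3472]
 [0.6442 0.3451]
 [0.6439 0.3088]
 [0.6207 0.3076]]
len 0.1529575661597526 ang 86.16791901875206 jaw 0.05687373083563856 -1.9961558560484154
cradles [[ 0.5321 -0.1533]
 [ 0.5418 -0.2451]
 [ 0.5511 -0.336 ]] [[ 0.00968939 -0.0917534 ]
 [ 0.00928358 -0.09088006]] [0.09226359 0.091353  ]
tray corners [[ 0.5761 -0.0988]
 [ 0.6034 -0.3803]
 [ 0.4101 -0.3974]
 [ 0.3802 -0.1187]]
0.2828555020411999 -84.47108060770735
0.19404171651928304 -174.94438575497585
0.2803597818168303 96.12290950657625
0.19694364960068592 5.793044352292834
centre [ 0.49245466 -0.24881766]
divider [[ 0.3936705  -0.20176239]
 [ 0.48428793 -0.19566875]]
1.65
```

```bash
cat >> h.py <<'E'
def go(x,y,z,ang):
    s=observe(); Rm=rot(s["tcp_rot"]); p=np.array(s["ee_pos"])
    d=Rm.T@(np.array([x,y,z])-p); cur=np.degrees(np.arctan2(Rm[1,1],Rm[0,1]))
    t=-((ang-cur+90)%180-90)
    print("t",round(s["t"],2),"pos",p.round(4),"jaw",round(cur,1),"grip",round(s["grip_width"],4),"F",s["ft_force"].round(1),"q6",round(s["q"][5],2),"\nDELTA",d.round(4),"turn",round(t,1),"rows",int(np.ceil(max(np.linalg.norm(d)/.0417,abs(t)/7.16))))
E
python3 -c "
from h import *
go(.454,.139,.10,90)"
```

```text
t 1.65 pos [0.2386 0.4955 0.2313] jaw 64.3 grip 0.0853 F [ 0.4 -0.   0.1] q6 -0.07 
DELTA [-0.3487 -0.2278  0.1313] turn -25.7 rows 11
```

{"op": "move_arm", "data": {
  "deltas": [-0.26,-0.17,0.0,-25.7,-0.26,-0.17,0.0,-25.7,-0.26,-0.17,0.0,-25.7,-0.26,-0.17,0.0,-25.7,-0.26,-0.17,0.0,-25.7,-0.26,-0.17,0.0,-25.7,-0.26,-0.17,0.0,-25.7,-0.349,-0.228,0.06,-25.7],
  "grip": 100
}}

```text
t: 2.32
ee_pos: [0.4058, 0.22, 0.2169]
tcp_rot: [0.002, 0.0, 1.0, 0.001]
ft_force: [0.6, 0.7, 0.3]
grip_width: 0.0857
```

```bash
python3 -c "
from h import *
go(.454,.139,.06,90)"
```

```text
t 2.32 pos [0.4058 0.22   0.2169] jaw 90.0 grip 0.0857 F [0.6 0.7 0.3] q6 -1.15 
DELTA [-0.0475 -0.0813  0.1569] turn -0.0 rows 5
```

{"op": "move_arm", "data": {
  "deltas": [-0.047,-0.08,0.14,0,-0.047,-0.08,0.14,0,-0.047,-0.08,0.14,0,-0.047,-0.08,0.14,0,-0.047,-0.08,0.14,0,-0.047,-0.08,0.14,0,-0.047,-0.08,0.14,0]
}}

```text
t: 2.9
ee_pos: [0.4513, 0.142, 0.0752]
tcp_rot: [0.0, 0.0, 1.0, 0.0]
ft_force: [-0.5, 1.2, 0.5]
grip_width: 0.0856
```

```bash
python3 -c "
from h import *
go(.454,.139,.0,90)
for c in ('top','scene'):
  im=get_image(c);save(im,c+'1.png')
  a=im['color'][:,:,::-1]
  print([ (round(m['p'],2),cam2w(im,m['location']).round(4)) for m in mark_of(c,'gear')])
  if c=='scene': cv2.imwrite('pics/s1z.png',cv2.resize(a[180:380,180:420],None,fx=3,fy=3,interpolation=2))
  else: cv2.imwrite('pics/t1z.png',cv2.resize(a[160:290,200:340],None,fx=4,fy=4,interpolation=2))
"
```

```text
t 2.9 pos [0.4513 0.142  0.0752] jaw 90.0 grip 0.0856 F [-0.5  1.2  0.5] q6 -1.34 
DELTA [-0.0026 -0.003   0.0752] turn -0.0 rows 2
[(0.19, array([ 0.5545, -0.3359,  0.0044]))]
[(0.74, array([ 0.4531,  0.1404, -0.0011]))]
```

View pics/s1z.png

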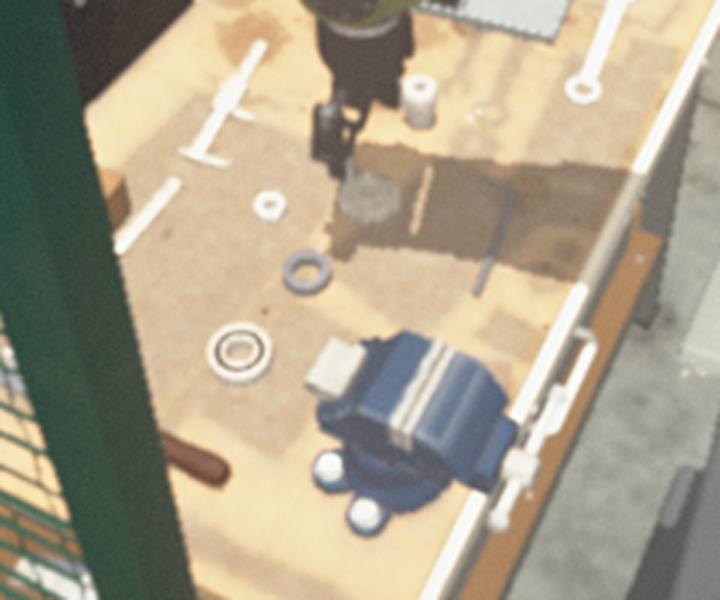

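View pics/t1z.png

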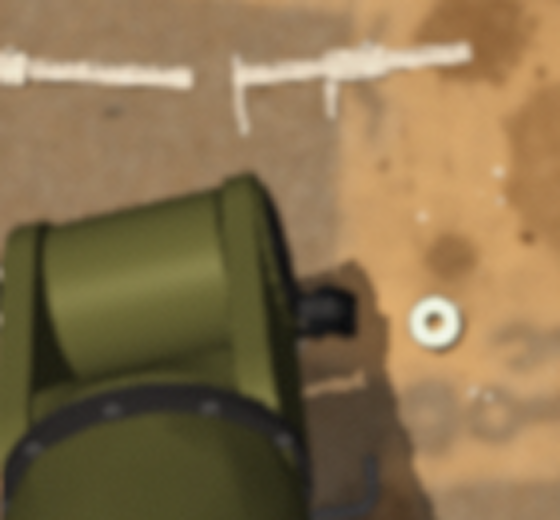

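The scene camera shows the gear under the gripper, and its mark at (.453,.140) agrees with mine. I'm descending to grasp it.

{"op": "move_arm", "data": {
  "deltas": [-0.002,-0.003,0.03,0,-0.002,-0.003,0.055,0,-0.002,-0.003,0.07,0,-0.002,-0.003,0.074,0,-0.002,-0.003,0.074,0]
}}

```text
t: 3.52
ee_pos: [0.4528, 0.1389, 0.0003]
tcp_rot: [-0.0, -0.0, 1.0, -0.0]
ft_force: [0.7, -0.0, 1.0]
grip_width: 0.0857
```

{"op": "move_arm", "data": {
  "deltas": [0,0,0,0,0,0,0,0,0,0,0,0,0,0,0,0,0,0,0,0,0,0,0,0],
  "grip": 0,
  "newtons": 50
}}

```text
t: 4.02
ee_pos: [0.4537, 0.1388, 0.0021]
tcp_rot: [0.001, 0.0, 1.0, 0.0]
ft_force: [-5.7, -0.4, 13.4]
grip_width: 0.0529
```

```bash
python3 -c "
from h import *
go(.454,.139,.0,90)
im=get_image('scene')
a=im['color'][:,:,::-1]
cv2.imwrite('pics/s2z.png',cv2.resize(a[200:290,260:350],None,fx=6.6,fy=6.6,interpolation=2))
go(.454,.139,.0,90)
"
```

```text
t 4.02 pos [0.4537 0.1388 0.0021] jaw 90.0 grip 0.0529 F [-5.7 -0.4 13.4] q6 -1.35 
DELTA [-0.0003  0.0002  0.0021] turn -0.0 rows 1
t 4.07 pos [0.4537 0.1388 0.0021] jaw 90.0 grip 0.0525 F [-4.5 -0.4 14. ] q6 -1.35 
DELTA [-0.0003  0.0002  0.0021] turn -0.0 rows 1
```

View pics/s2z.png

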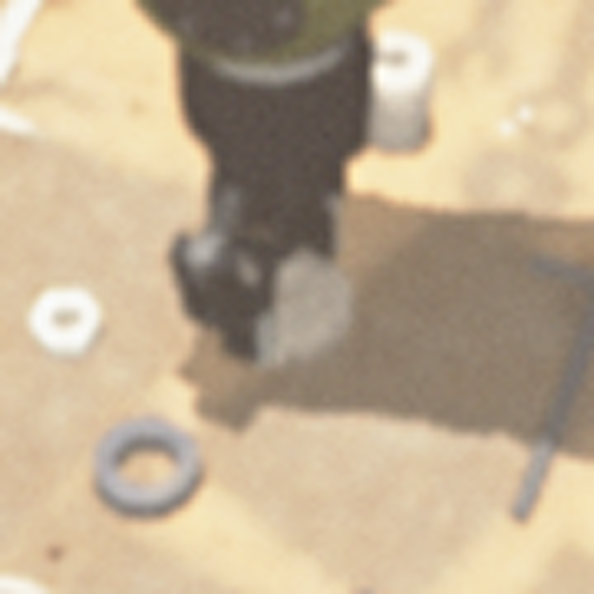

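```bash
python3 -c "
from h import *
im=get_image('scene')
print(pix2w(im,[(302.7,245.3),(313.5,245.5),(291.5,245)],.01))
print([ (round(m['p'],2),cam2w(im,m['location']).round(4)) for m in mark_of('scene','gear')])
P=np.array([[.4537,.1388,.0],[.4537,.165,.005],[.4427,.165,.005],[.4647,.165,.005]])
d=(P-im['eye'])@rot(im['attitude']); q=d*[1,-1,-1]
uv=cv2.projectPoints(q.reshape(-1,1,3),np.zeros(3),np.zeros(3),np.array(im['mtx']),np.array(im['distortion']))[0].reshape(-1,2)
print(uv,(uv-[260,200])*6.6)
"
```

```text
[[0.45296312 0.14013601 0.01      ]
 [0.42621197 0.12799444 0.01      ]
 [0.48090491 0.15245933 0.01      ]]
[(0.54, array([ 0.4527,  0.1408, -0.0013]))]
[[302.76803079 247.16434907]
 [298.32743579 252.87628071]
 [301.96223497 254.28789617]
 [294.71149371 251.47220231]] [[282.26900319 311.28470389]
 [252.96107623 348.98345269]
 [276.95075077 358.30011475]
 [229.09585846 339.71653522]]
```

Gear hasn't shifted, but the 14 N upward force suggests the tips are on the bench. I'll regrip about 7 mm higher, which also clears the recess lip when placing.

{"op": "move_arm", "data": {
  "deltas": [0,0,0,0,0,0,0,0,-0.0,0.001,-0.007,0,0,0.001,-0.007,0],
  "grip": 85
}}

```text
t: 4.5
ee_pos: [0.4536, 0.1398, 0.0086]
tcp_rot: [0.001, 0.0, 1.0, 0.0]
ft_force: [1.3, -0.1, 0.4]
grip_width: 0.0726
```

{"op": "move_arm", "data": {
  "deltas": [0,0,0,0,0,0,0,0,0,0,0,0,0,0,0,0,0,0,0,0,0,0,0,0],
  "grip": 0,
  "newtons": 60
}}

```text
t: 5.0
ee_pos: [0.4558, 0.1394, 0.0114]
tcp_rot: [0.003, 0.001, 1.0, 0.0]
ft_force: [-11.4, -12.6, 59.5]
grip_width: 0.0301
```

The fingers slipped over the teeth, so that was too high. Opening again.

{"op": "move_arm", "data": {
  "deltas": [0,0,0,0,0,0,0,0,0,0,0,0,0,0,-0.02,0,0,0,-0.05,0,0,0,-0.05,0],
  "grip": 100
}}

```text
t: 5.5
ee_pos: [0.4547, 0.14, 0.0611]
tcp_rot: [0.002, 0.0, 1.0, 0.001]
ft_force: [0.5, -0.3, -0.2]
grip_width: 0.0855
```

```bash
python3 -c "
from h import *
go(.454,.139,.0,90)
im=get_image('scene')
a=im['color'][:,:,::-1]
cv2.imwrite('pics/s3z.png',cv2.resize(a[190:290,260:350],None,fx=6,fy=6,interpolation=2))
print([ (round(m['p'],2),cam2w(im,m['location']).round(4)) for m in mark_of('scene','gear')])
"
```

```text
t 5.5 pos [0.4547 0.14   0.0611] jaw 90.0 grip 0.0855 F [ 0.5 -0.3 -0.2] q6 -1.35 
DELTA [ 0.001  -0.0011  0.0611] turn -0.0 rows 2
[(0.55, array([ 0.454 ,  0.1414, -0.0049])), (0.5, array([ 4.748e-01,  3.388e-01, -1.000e-04]))]
```

View pics/s3z.png

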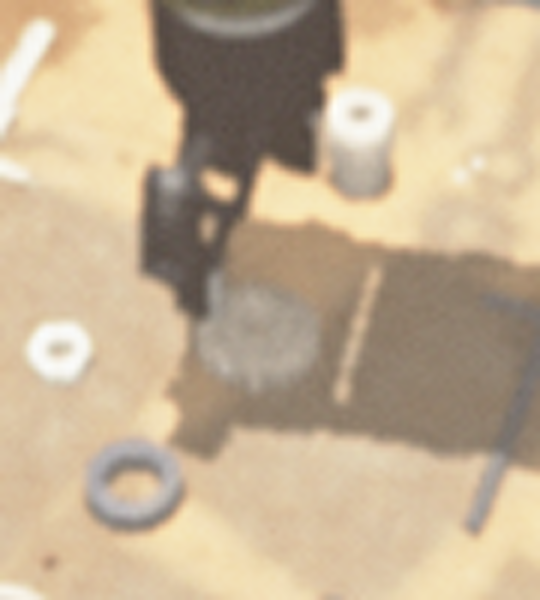

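The gear is flat and still in place. I need the true fingertip height at about 56 mm opening, so I'll probe the empty bench at (.53,.11).

{"op": "move_arm", "data": {
  "deltas": [-0.03,-0.015,0,0,-0.075,-0.03,0.0,0,-0.075,-0.03,0.03,0,-0.075,-0.03,0.053,0,-0.075,-0.03,0.053,0,-0.075,-0.03,0.053,0,-0.075,-0.03,0.053,0],
  "grip": 65.5
}}

```text
t: 6.18
ee_pos: [0.5279, 0.1098, 0.0049]
tcp_rot: [-0.0, -0.0, 1.0, -0.0]
ft_force: [-0.9, 0.1, 1.3]
grip_width: 0.0561
```

{"op": "move_arm", "data": {
  "deltas": [0,0,0.003,0,0,0,0.005,0,0,0,0.007,0,0,0,0.007,0]
}}

```text
t: 6.52
ee_pos: [0.5279, 0.1097, -0.0025]
tcp_rot: [0.0, 0.0, 1.0, 0.0]
ft_force: [0.8, -0.3, -0.3]
grip_width: 0.0563
```

{"op": "move_arm", "data": {
  "deltas": [0,0,0.001,0,0,0,0.002,0,0,0,0.002,0]
}}

```text
t: 6.77
ee_pos: [0.5281, 0.1096, -0.0041]
tcp_rot: [0.0, 0.0, 1.0, 0.0]
ft_force: [-2.8, -0.8, 5.6]
grip_width: 0.056
```

{"op": "move_arm", "data": {
  "deltas": [0,0,0.001,0,0,0,0.002,0,0,0,0.002,0]
}}

```text
t: 7.02
ee_pos: [0.5282, 0.1097, -0.0043]
tcp_rot: [0.0, 0.0, 1.0, -0.0]
ft_force: [-15.8, -3.0, 35.5]
grip_width: 0.0558
```

{"op": "move_arm", "data": {
  "deltas": [0,0,0.001,0,0,0,0.001,0,0,0,0.001,0]
}}

```text
t: 7.27
ee_pos: [0.5283, 0.1097, -0.0044]
tcp_rot: [0.0, 0.0, 1.0, 0.0]
ft_force: [-23.6, -3.1, 50.1]
grip_width: 0.0559
```

The bench contact came at TCP z=-4 mm, so the tips are 4 mm behind the TCP at 56 mm. The first grasp was probably valid: the closing pads push the gear down. I'll redo it at TCP z≈2 mm.

{"op": "move_arm", "data": {
  "deltas": [0,0,-0.04,0,0,0,-0.07,0,0.04,0.015,-0.07,0,0.074,0.03,-0.07,0,0.074,0.03,-0.07,0,0.074,0.03,-0.07,0,0.074,0.03,-0.07,0],
  "grip": 100
}}

```text
t: 7.85
ee_pos: [0.4546, 0.1397, 0.0627]
tcp_rot: [0.001, -0.0, 1.0, 0.0]
ft_force: [-0.6, -0.8, 0.0]
grip_width: 0.0858
```

```bash
python3 -c "
from h import *
go(.4535,.140,.002,90)"
```

```text
t 7.85 pos [0.4546 0.1397 0.0627] jaw 90.0 grip 0.0858 F [-0.6 -0.8  0. ] q6 -1.35 
DELTA [0.0012 0.0003 0.0607] turn 0.0 rows 2
```

{"op": "move_arm", "data": {
  "deltas": [0.001,0,0.03,0,0.001,0,0.05,0,0.001,0,0.061,0,0.001,0,0.061,0,0.001,0,0.061,0]
}}

```text
t: 8.27
ee_pos: [0.4535, 0.1394, 0.0014]
tcp_rot: [-0.0, 0.0, 1.0, -0.0]
ft_force: [0.0, -0.0, 0.7]
grip_width: 0.0855
```

{"op": "move_arm", "data": {
  "deltas": [0,0,0,0,0,0,0,0,0,0,0,0,0,0,0,0],
  "grip": 0,
  "newtons": 40
}}

```text
t: 8.6
ee_pos: [0.4537, 0.1397, 0.0027]
tcp_rot: [0.001, 0.0, 1.0, 0.0]
ft_force: [-2.9, -2.0, 10.1]
grip_width: 0.0531
```

{"op": "move_arm", "data": {
  "deltas": [0,0,0,0,0,0,0,0]
}}

```text
t: 8.77
ee_pos: [0.4537, 0.1397, 0.0027]
tcp_rot: [0.001, 0.0, 1.0, 0.0]
ft_force: [-2.7, -1.9, 10.4]
grip_width: 0.0534
```

The grasp is stable at 53 mm. Lifting to check.

{"op": "move_arm", "data": {
  "deltas": [0,0,-0.01,0,0,0,-0.03,0,0,0,-0.06,0,0,0,-0.08,0,0,0,-0.08,0,0,0,-0.08,0]
}}

```text
t: 9.27
ee_pos: [0.4535, 0.1397, 0.0827]
tcp_rot: [0.001, 0.0, 1.0, 0.0]
ft_force: [0.1, -0.2, -2.2]
grip_width: 0.0533
```

```bash
python3 -c "
from h import *
go(.5325,-.153,.08,95.9)
im=get_image('scene')
a=im['color'][:,:,::-1]
cv2.imwrite('pics/s4z.png',cv2.resize(a[170:290,240:350],None,fx=5,fy=5,interpolation=2))
print([ (round(m['p'],2),cam2w(im,m['location']).round(4)) for m in mark_of('scene','gear')])
"
```

```text
t 9.27 pos [0.4535 0.1397 0.0827] jaw 90.0 grip 0.0533 F [ 0.1 -0.2 -2.2] q6 -1.35 
DELTA [-0.0791 -0.2927  0.0027] turn -5.9 rows 8
[]
```

View pics/s4z.png

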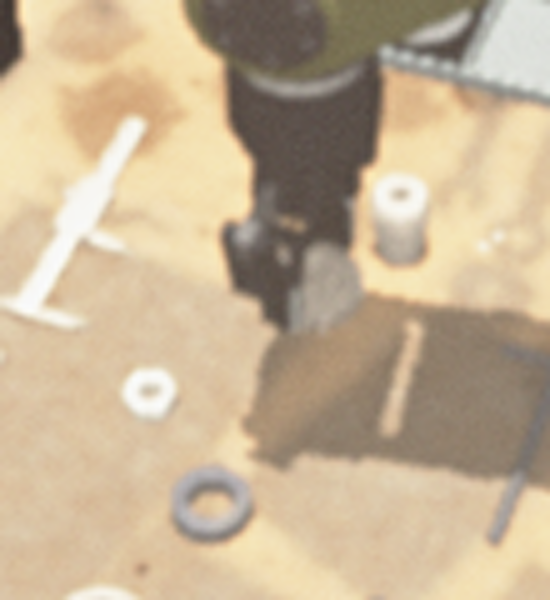

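The gear is held and the wrist reads about its weight. Carrying it to the large round cradle.

{"op": "move_arm", "data": {
  "deltas": [-0.079,-0.293,0.0,-6,-0.079,-0.293,0.0,-6,-0.079,-0.293,0.0,-6,-0.079,-0.293,0.0,-6,-0.079,-0.293,0.0,-6,-0.079,-0.293,0.0,-6,-0.079,-0.293,0.0,-6,-0.079,-0.293,0.0,-6]
}}

```text
t: 10.03
ee_pos: [0.532, -0.158, 0.0801]
tcp_rot: [-0.001, -0.051, 0.999, -0.0]
ft_force: [0.2, -1.0, -1.7]
grip_width: 0.0535
```

{"op": "move_arm", "data": {
  "deltas": [0,0,0.02,0,0,0,0.03,0,0,0,0.03,0,0,0,0.03,0]
}}

```text
t: 10.37
ee_pos: [0.5313, -0.1525, 0.0505]
tcp_rot: [-0.001, -0.053, 0.999, 0.001]
ft_force: [0.1, -0.4, -1.0]
grip_width: 0.0529
```

```bash
python3 -c "
from h import *
go(.5325,-.153,.011,95.9)
for c in ('scene','top'):
  im=get_image(c)
  a=im['color'][:,:,::-1]
  if c=='scene': cv2.imwrite('pics/s5z.png',cv2.resize(a[110:210,270:400],None,fx=5,fy=5,interpolation=2))
  else: cv2.imwrite('pics/t5z.png',cv2.resize(a[150:280,330:480],None,fx=4,fy=4,interpolation=2))
  print([ (round(m['p'],2),cam2w(im,m['location']).round(4)) for m in mark_of(c,'gear')],[ (round(m['p'],2),cam2w(im,m['location']).round(4)) for m in mark_of(c,'cradle_large_round')])
"
```

```text
t 10.37 pos [ 0.5313 -0.1525  0.0505] jaw 96.0 grip 0.0529 F [ 0.1 -0.4 -1. ] q6 -2.02 
DELTA [-0.0012 -0.0007  0.0395] turn 0.1 rows 1
[(0.48, array([ 0.5311, -0.1485,  0.0445]))] [(0.8, array([ 0.5324, -0.151 ,  0.0047]))]
[] [(0.7, array([ 0.5539, -0.3349,  0.0058]))]
```

View pics/s5z.png

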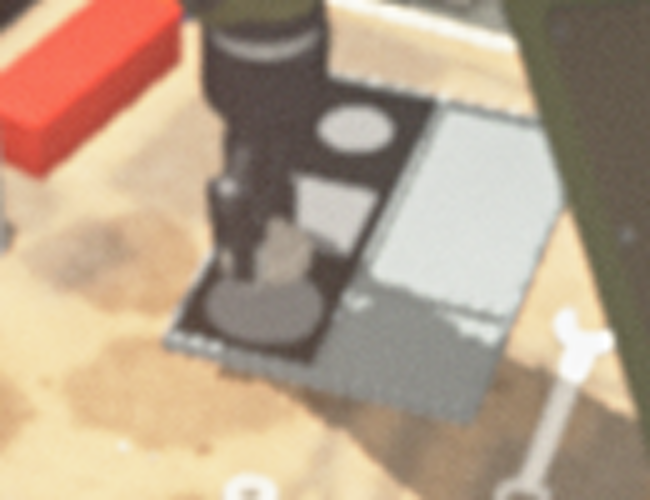

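{"op": "move_arm", "data": {
  "deltas": [-0.001,-0.001,0.015,0,-0.001,-0.001,0.028,0,-0.001,-0.001,0.036,0,-0.001,-0.001,0.039,0,-0.001,-0.001,0.039,0]
}}

```text
t: 11.08
ee_pos: [0.5326, -0.1541, 0.0116]
tcp_rot: [-0.001, -0.052, 0.999, 0.0]
ft_force: [0.6, -0.4, -0.8]
grip_width: 0.0531
```

{"op": "move_arm", "data": {
  "deltas": [0,0,0.001,0,0,0,0.001,0]
}}

```text
t: 11.25
ee_pos: [0.5332, -0.1544, 0.0116]
tcp_rot: [0.0, -0.052, 0.999, -0.0]
ft_force: [0.3, -0.7, -0.8]
grip_width: 0.053
```

{"op": "move_arm", "data": {
  "deltas": [0,0,0.001,0,0,0,0.001,0]
}}

```text
t: 11.42
ee_pos: [0.5333, -0.1544, 0.0108]
tcp_rot: [0.0, -0.052, 0.999, -0.0]
ft_force: [-0.6, 0.1, 2.9]
grip_width: 0.0534
```

{"op": "move_arm", "data": {
  "deltas": [0,0,0,0,0,0,0,0,0,0,0,0,0,0,-0.01,0,0,0,-0.04,0,0,0,-0.07,0,0,0,-0.07,0],
  "grip": 82
}}

```text
t: 12.0
ee_pos: [0.5354, -0.1551, 0.0865]
tcp_rot: [0.004, -0.052, 0.999, -0.002]
ft_force: [0.5, -0.7, 1.1]
grip_width: 0.0701
```

```bash
python3 -c "
from h import *
go(.4755,.336,.07,90)
im=get_image('scene')
a=im['color'][:,:,::-1]
cv2.imwrite('pics/s6z.png',cv2.resize(a[110:210,270:400],None,fx=5,fy=5,interpolation=2))
print([ (round(m['p'],2),cam2w(im,m['location']).round(4)) for m in mark_of('scene','gear')])
"
```

```text
t 12.0 pos [ 0.5354 -0.1551  0.0865] jaw 96.0 grip 0.0701 F [ 0.5 -0.7  1.1] q6 -2.02 
DELTA [0.0084 0.4948 0.0146] turn 6.0 rows 12
[(0.76, array([ 0.5336, -0.1534,  0.0048]))]
```

View pics/s6z.png

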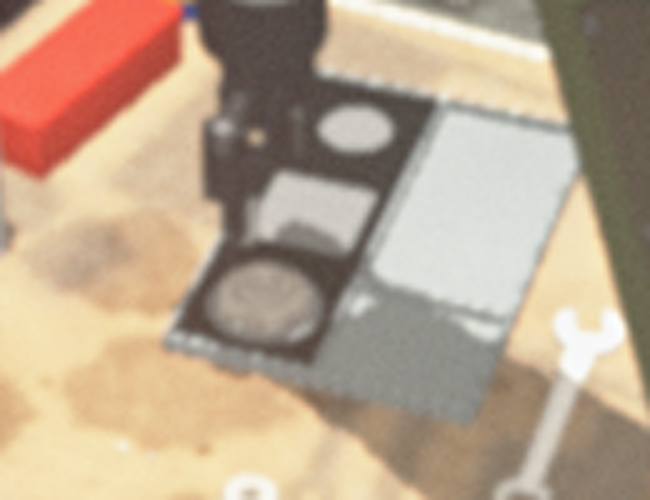

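The gear sits in the large round recess at (.5336,-.1534). Next, the bearing.

{"op": "move_arm", "data": {
  "deltas": [0.008,0.495,0.0,6,0.008,0.495,0.0,6,0.008,0.495,0.0,6,0.008,0.495,0.0,6,0.008,0.495,0.0,6,0.008,0.495,0.0,6,0.008,0.495,0.0,6,0.008,0.495,0.0,6],
  "grip": 100
}}

```text
t: 12.77
ee_pos: [0.4918, 0.1784, 0.0797]
tcp_rot: [-0.001, 0.0, 1.0, -0.0]
ft_force: [0.6, -0.7, 1.0]
grip_width: 0.0849
```

```bash
python3 -c "
from h import *
go(.4755,.336,.07,90)"
```

```text
t 12.77 pos [0.4918 0.1784 0.0797] jaw 90.0 grip 0.0849 F [ 0.6 -0.7  1. ] q6 -1.29 
DELTA [0.0163 0.1576 0.0097] turn -0.0 rows 4
```

{"op": "move_arm", "data": {
  "deltas": [0.016,0.15,0.01,0,0.016,0.15,0.01,0,0.016,0.15,0.01,0,0.016,0.15,0.01,0,0.016,0.15,0.01,0,0.016,0.15,0.01,0,0.016,0.15,0.01,0]
}}

```text
t: 13.35
ee_pos: [0.4766, 0.3259, 0.0697]
tcp_rot: [-0.001, 0.0, 1.0, -0.0]
ft_force: [-0.4, 0.2, 0.4]
grip_width: 0.086
```

```bash
python3 -c "
from h import *
go(.4755,.336,.002,90)
im=get_image('scene')
print([ (round(m['p'],2),cam2w(im,m['location']).round(4)) for m in mark_of('scene','bearing')])
for m in masks_of('scene','bearing')[:1]:
    k=m['mask'].astype(np.uint8); q=cv2.boundingRect(k); print(q, pix2w(im,[(q[0]+q[2]/2-.5,q[1]+q[3]/2-.5)],.01))
a=im['color'][:,:,::-1]
cv2.imwrite('pics/s7z.png',cv2.resize(a[230:360,180:340],None,fx=4,fy=4,interpolation=2))
"
```

```text
t 13.35 pos [0.4766 0.3259 0.0697] jaw 90.0 grip 0.086 F [-0.4  0.2  0.4] q6 -1.03 
DELTA [0.0011 0.0102 0.0677] turn -0.0 rows 2
[(0.78, array([0.4727, 0.3374, 0.0066]))]
(249, 288, 22, 21) [[0.47404724 0.33645651 0.01      ]]
```

View pics/s7z.png

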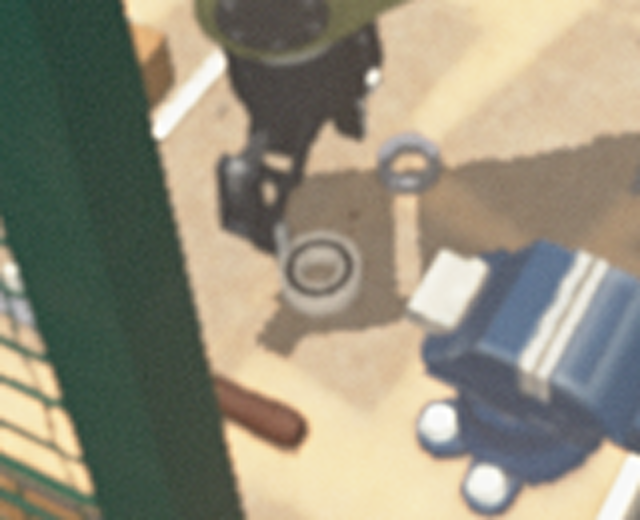

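{"op": "move_arm", "data": {
  "deltas": [0.002,0.01,0.02,0,0.002,0.01,0.045,0,0.002,0.01,0.06,0,0.002,0.01,0.066,0,0.002,0.01,0.066,0,0.002,0.01,0.066,0]
}}

```text
t: 14.0
ee_pos: [0.4755, 0.3363, 0.0051]
tcp_rot: [0.0, 0.0, 1.0, 0.0]
ft_force: [-0.2, 0.7, 0.7]
grip_width: 0.0853
```

{"op": "move_arm", "data": {
  "deltas": [0,0,0,0,0,0,0,0,0,0,0,0,0,0,0,0,0,0,0,0,0,0,0,0],
  "grip": 0,
  "newtons": 40
}}

```text
t: 14.5
ee_pos: [0.4754, 0.3368, 0.0057]
tcp_rot: [0.001, 0.0, 1.0, 0.0]
ft_force: [-2.4, -3.7, 9.5]
grip_width: 0.0496
```

{"op": "move_arm", "data": {
  "deltas": [0,0,-0.01,0,0,0,-0.03,0,0,0,-0.06,0,0,0,-0.08,0,0,0,-0.08,0,0,0,-0.08,0]
}}

```text
t: 15.0
ee_pos: [0.4753, 0.3369, 0.0857]
tcp_rot: [0.001, 0.0, 1.0, 0.001]
ft_force: [-0.1, -0.3, -2.7]
grip_width: 0.0496
```

```bash
python3 -c "
from h import *
go(.5418,-.245,.08,95.9)
im=get_image('scene')
a=im['color'][:,:,::-1]
cv2.imwrite('pics/s8z.png',cv2.resize(a[210:340,180:340],None,fx=4,fy=4,interpolation=2))
"
```

```text
t 15.0 pos [0.4753 0.3369 0.0857] jaw 90.0 grip 0.0496 F [-0.1 -0.3 -2.7] q6 -1.02 
DELTA [-0.0666 -0.5819  0.0051] turn -5.9 rows 15
```

View pics/s8z.png

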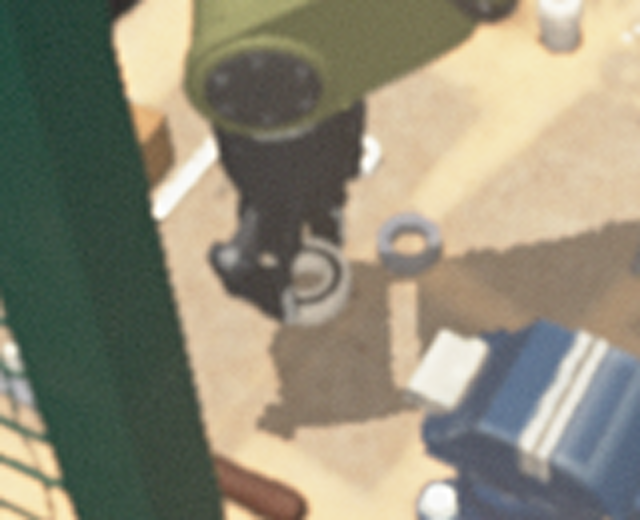

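The bearing is held level. Carrying it to the square cradle.

{"op": "move_arm", "data": {
  "deltas": [-0.067,-0.582,0.0,-6,-0.067,-0.582,0.0,-6,-0.067,-0.582,0.0,-6,-0.067,-0.582,0.0,-6,-0.067,-0.582,0.0,-6,-0.067,-0.582,0.0,-6,-0.067,-0.582,0.0,-6,-0.067,-0.582,0.0,-6]
}}

```text
t: 15.72
ee_pos: [0.5121, 0.0034, 0.0832]
tcp_rot: [-0.001, -0.052, 0.999, 0.0]
ft_force: [1.1, -0.4, -1.0]
grip_width: 0.0501
```

```bash
python3 -c "
from h import *
go(.5418,-.245,.085,95.9)"
```

```text
t 15.72 pos [0.5121 0.0034 0.0832] jaw 96.0 grip 0.0501 F [ 1.1 -0.4 -1. ] q6 -1.74 
DELTA [-0.0036 -0.2502 -0.0019] turn 0.1 rows 7
```

{"op": "move_arm", "data": {
  "deltas": [-0.004,-0.24,-0.002,0,-0.004,-0.24,-0.002,0,-0.004,-0.24,-0.002,0,-0.004,-0.24,-0.002,0,-0.004,-0.24,-0.002,0,-0.004,-0.24,-0.002,0,-0.004,-0.24,-0.002,0,-0.004,-0.24,-0.002,0]
}}

```text
t: 16.38
ee_pos: [0.5411, -0.2339, 0.0847]
tcp_rot: [-0.001, -0.051, 0.999, 0.001]
ft_force: [0.4, 0.5, -0.2]
grip_width: 0.0493
```

```bash
python3 -c "
from h import *
go(.5418,-.245,.0145,95.9)"
```

```text
t 16.38 pos [ 0.5411 -0.2339  0.0847] jaw 95.8 grip 0.0493 F [ 0.4  0.5 -0.2] q6 -2.14 
DELTA [ 0.0002 -0.0112  0.0701] turn -0.1 rows 2
```

{"op": "move_arm", "data": {
  "deltas": [0,-0.01,0.02,0,0,-0.01,0.05,0,0,-0.01,0.063,0,0,-0.01,0.068,0,0,-0.01,0.07,0,0,-0.01,0.07,0,0,-0.01,0.07,0]
}}

```text
t: 16.97
ee_pos: [0.5436, -0.2427, 0.0176]
tcp_rot: [0.001, -0.052, 0.999, -0.0]
ft_force: [0.7, -0.1, -1.5]
grip_width: 0.0498
```

{"op": "move_arm", "data": {
  "deltas": [0,0,0.001,0,0,0,0.001,0]
}}

```text
t: 17.13
ee_pos: [0.5434, -0.2428, 0.0162]
tcp_rot: [0.001, -0.052, 0.999, -0.0]
ft_force: [-0.2, 0.0, -2.0]
grip_width: 0.0498
```

{"op": "move_arm", "data": {
  "deltas": [0.0015,-0.002,0.001,0,0.0015,-0.002,0.002,0,0.0015,-0.002,0.002,0]
}}

```text
t: 17.38
ee_pos: [0.5418, -0.2453, 0.0138]
tcp_rot: [0.0, -0.052, 0.999, -0.0]
ft_force: [-1.1, -1.5, 3.2]
grip_width: 0.0497
```

{"op": "move_arm", "data": {
  "deltas": [0,0,0.001,0,0,0,0.001,0]
}}

```text
t: 17.55
ee_pos: [0.5418, -0.2454, 0.0137]
tcp_rot: [0.0, -0.052, 0.999, -0.0]
ft_force: [-8.9, 1.2, 15.1]
grip_width: 0.0496
```

Contact at z=.0137, as predicted. Releasing.

{"op": "move_arm", "data": {
  "deltas": [0,0,0,0,0,0,0,0,0,0,0,0,0,0,-0.01,0,0,0,-0.04,0,0,0,-0.075,0,0,0,-0.09,0,0,0,-0.09,0],
  "grip": 82
}}

```text
t: 18.22
ee_pos: [0.5434, -0.2458, 0.1073]
tcp_rot: [0.003, -0.052, 0.999, -0.002]
ft_force: [0.6, 0.0, 0.0]
grip_width: 0.0699
```

```bash
python3 -c "
from h import *
go(.4555,.028,.1,90)
im=get_image('scene')
a=im['color'][:,:,::-1]
cv2.imwrite('pics/s9z.png',cv2.resize(a[110:210,270:400],None,fx=5,fy=5,interpolation=2))
for l in('bearing','collet','cradle_square'): print([ (round(m['p'],2),cam2w(im,m['location']).round(4)) for m in mark_of('scene',l)])
"
```

```text
t 18.22 pos [ 0.5434 -0.2458  0.1073] jaw 96.0 grip 0.0699 F [0.6 0.  0. ] q6 -2.16 
DELTA [0.0589 0.2815 0.0058] turn 6.0 rows 7
[(0.46, array([ 0.5376, -0.2416,  0.0124]))]
[(0.7, array([ 0.4592,  0.0271, -0.0045]))]
[(0.63, array([ 5.450e-01, -2.481e-01, -4.000e-04])), (0.47, array([ 0.5317, -0.1524,  0.0023]))]
```

View pics/s9z.png

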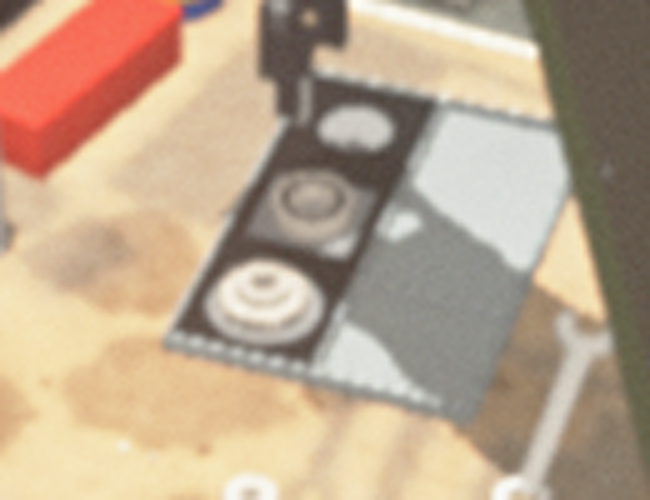

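The gear and bearing are both seated. Next, the collet.

{"op": "move_arm", "data": {
  "deltas": [0.058,0.28,0.0,6,0.058,0.28,0.0,6,0.058,0.28,0.0,6,0.058,0.28,0.0,6,0.058,0.28,0.0,6,0.058,0.28,0.0,6,0.058,0.28,0.0,6,0.058,0.28,0.0,6],
  "grip": 100
}}

```text
t: 19.08
ee_pos: [0.4525, 0.0318, 0.1014]
tcp_rot: [-0.001, -0.002, 1.0, 0.0]
ft_force: [0.2, -1.5, 0.0]
grip_width: 0.0852
```

{"op": "move_arm", "data": {
  "deltas": [0,0,0,0,0,0,0,0]
}}

```text
t: 19.25
ee_pos: [0.4548, 0.0273, 0.1019]
tcp_rot: [-0.0, -0.0, 1.0, -0.0]
ft_force: [-0.0, -0.0, 0.1]
grip_width: 0.0857
```

```bash
python3 -c "
from h import *
go(.4565,.028,.02,90)
im=get_image('scene')
a=im['color'][:,:,::-1]
cv2.imwrite('pics/s10z.png',cv2.resize(a[160:260,270:400],None,fx=5,fy=5,interpolation=2))
for l in('collet',): print([ (round(m['p'],2),cam2w(im,m['location']).round(4)) for m in mark_of('scene',l)])
"
```

```text
t 19.25 pos [0.4548 0.0273 0.1019] jaw 90.0 grip 0.0857 F [-0.  -0.   0.1] q6 -1.59 
DELTA [-0.0018  0.0007  0.0819] turn 0.0 rows 2
[(0.73, array([0.458 , 0.0269, 0.0006]))]
```

View pics/s10z.png

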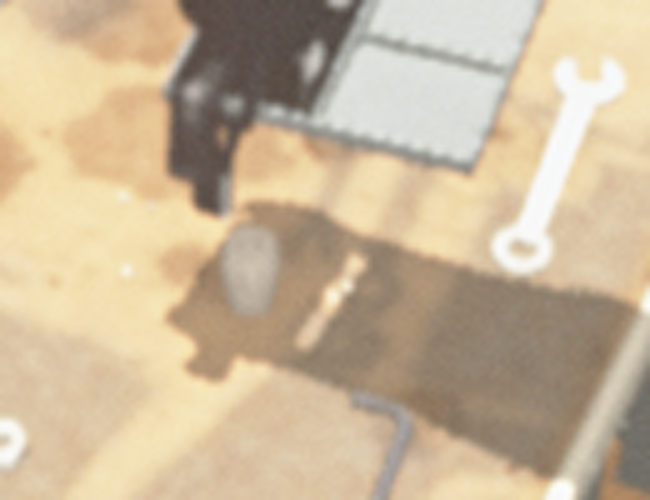

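{"op": "move_arm", "data": {
  "deltas": [-0.002,0,0.02,0,-0.002,0,0.05,0,-0.002,0,0.07,0,-0.002,0,0.08,0,-0.002,0,0.083,0,-0.002,0,0.083,0]
}}

```text
t: 19.85
ee_pos: [0.4569, 0.027, 0.0192]
tcp_rot: [-0.0, 0.001, 1.0, 0.0]
ft_force: [-0.1, 0.5, 0.4]
grip_width: 0.0853
```

{"op": "move_arm", "data": {
  "deltas": [0,0,0,0,0,0,0,0,0,0,0,0,0,0,0,0,0,0,0,0,0,0,0,0,0,0,0,0],
  "grip": 0,
  "newtons": 35
}}

```text
t: 20.43
ee_pos: [0.4573, 0.0275, 0.02]
tcp_rot: [0.001, 0.0, 1.0, -0.0]
ft_force: [-0.8, -1.0, 6.3]
grip_width: 0.0309
```

{"op": "move_arm", "data": {
  "deltas": [0,0,-0.01,0,0,0,-0.03,0,0,0,-0.06,0,0,0,-0.07,0,0,0,-0.07,0,0,0,-0.07,0]
}}

```text
t: 20.93
ee_pos: [0.4568, 0.0275, 0.0894]
tcp_rot: [0.0, 0.0, 1.0, -0.0]
ft_force: [-0.3, 1.2, -0.6]
grip_width: 0.0303
```

```bash
python3 -c "
from h import *
go(.5512,-.3355,.09,95.9)
im=get_image('scene')
a=im['color'][:,:,::-1]
cv2.imwrite('pics/s11z.png',cv2.resize(a[160:260,270:400],None,fx=5,fy=5,interpolation=2))
for l in('collet',): print([ (round(m['p'],2),cam2w(im,m['location']).round(4)) for m in mark_of('scene',l)])
"
```

```text
t 20.93 pos [0.4568 0.0275 0.0894] jaw 90.0 grip 0.0303 F [-0.3  1.2 -0.6] q6 -1.59 
DELTA [-0.0945 -0.363  -0.0005] turn -5.9 rows 9
[(0.44, array([0.4593, 0.0303, 0.0669]))]
```

View pics/s11z.png

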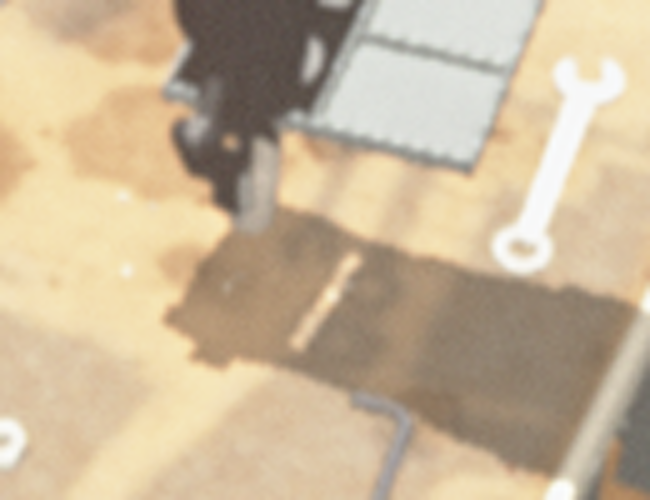

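{"op": "move_arm", "data": {
  "deltas": [-0.095,-0.363,0.0,-6,-0.095,-0.363,0.0,-6,-0.095,-0.363,0.0,-6,-0.095,-0.363,0.0,-6,-0.095,-0.363,0.0,-6,-0.095,-0.363,0.0,-6,-0.095,-0.363,0.0,-6,-0.095,-0.363,0.0,-6]
}}

```text
t: 21.7
ee_pos: [0.5403, -0.2953, 0.0875]
tcp_rot: [-0.001, -0.052, 0.999, 0.001]
ft_force: [-0.1, 0.9, -0.7]
grip_width: 0.0307
```

{"op": "move_arm", "data": {
  "deltas": [0,0,0,0,0,0,0,0]
}}

```text
t: 21.87
ee_pos: [0.5399, -0.2948, 0.087]
tcp_rot: [-0.001, -0.051, 0.999, 0.001]
ft_force: [0.4, 0.6, -1.6]
grip_width: 0.0308
```

```bash
python3 -c "
from h import *
go(.552,-.3355,.030,95.9)
im=get_image('scene')
a=im['color'][:,:,::-1]
cv2.imwrite('pics/s12z.png',cv2.resize(a[90:190,290:420],None,fx=5,fy=5,interpolation=2))
for l in('collet','cradle_small_round'): print([ (round(m['p'],2),cam2w(im,m['location']).round(4)) for m in mark_of('scene',l)])
"
```

```text
t 21.87 pos [ 0.5399 -0.2948  0.087 ] jaw 95.8 grip 0.0308 F [ 0.4  0.6 -1.6] q6 -2.23 
DELTA [-0.008  -0.0418  0.0569] turn -0.1 rows 2
[(0.5, array([ 0.5404, -0.2942,  0.0646]))]
[(0.7, array([ 0.55  , -0.3404,  0.0035]))]
```

View pics/s12z.png

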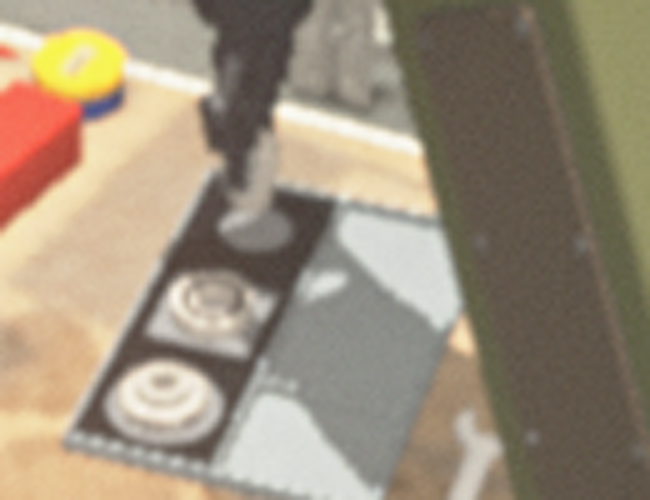

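{"op": "move_arm", "data": {
  "deltas": [-0.008,-0.042,0.0,0,-0.008,-0.042,0.02,0,-0.008,-0.042,0.04,0,-0.008,-0.042,0.05,0,-0.008,-0.042,0.055,0,-0.008,-0.042,0.055,0]
}}

```text
t: 22.52
ee_pos: [0.5529, -0.3333, 0.0336]
tcp_rot: [-0.001, -0.053, 0.999, 0.001]
ft_force: [0.4, 0.3, -1.9]
grip_width: 0.0303
```

{"op": "move_arm", "data": {
  "deltas": [0,0,0,0,0,0,0,0]
}}

```text
t: 22.68
ee_pos: [0.5537, -0.3343, 0.0357]
tcp_rot: [0.001, -0.053, 0.999, -0.001]
ft_force: [1.0, -0.6, -1.5]
grip_width: 0.0306
```

```bash
python3 -c "
from h import *
go(.552,-.3355,.028,95.9)
for c in ('top',):
  im=get_image(c);a=im['color'][:,:,::-1]
  cv2.imwrite('pics/t13z.png',cv2.resize(a[160:280,340:490],None,fx=5,fy=5,interpolation=2))
"
```

```text
t 22.68 pos [ 0.5537 -0.3343  0.0357] jaw 96.0 grip 0.0306 F [ 1.  -0.6 -1.5] q6 -2.28 
DELTA [ 0.0018 -0.001   0.0077] turn 0.1 rows 1
```

View pics/t13z.png

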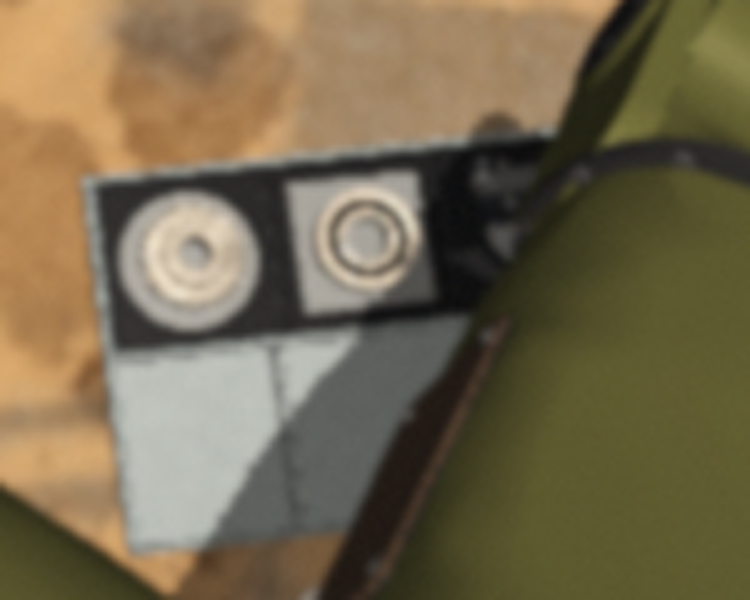

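{"op": "move_arm", "data": {
  "deltas": [0.001,-0.001,0.004,0,0.001,-0.001,0.007,0,0.001,-0.001,0.007,0]
}}

```text
t: 22.98
ee_pos: [0.5526, -0.3357, 0.0281]
tcp_rot: [0.001, -0.052, 0.999, -0.0]
ft_force: [-1.1, 0.3, 4.7]
grip_width: 0.0308
```

{"op": "move_arm", "data": {
  "deltas": [0,0,0.001,0,0,0,0.001,0]
}}

```text
t: 23.15
ee_pos: [0.5529, -0.3358, 0.028]
tcp_rot: [0.001, -0.052, 0.999, -0.001]
ft_force: [-2.9, 3.7, 13.5]
grip_width: 0.031
```

{"op": "move_arm", "data": {
  "deltas": [0,0,-0.001,0,0,0,-0.001,0,0,0,-0.001,0,0,0,-0.001,0,0,0,-0.02,0,0,0,-0.05,0,0,0,-0.09,0,0,0,-0.09,0],
  "grip": 70
}}

```text
t: 23.82
ee_pos: [0.5545, -0.3371, 0.1241]
tcp_rot: [0.004, -0.052, 0.999, -0.003]
ft_force: [0.5, -0.1, 1.9]
grip_width: 0.0601
```

```bash
python3 -c "
from h import *
go(.632,.320,.12,-3.3)
im=get_image('scene')
a=im['color'][:,:,::-1]
cv2.imwrite('pics/s14z.png',cv2.resize(a[90:190,290:420],None,fx=5,fy=5,interpolation=2))
for l in('collet',): print([ (round(m['p'],2),cam2w(im,m['location']).round(4)) for m in mark_of('scene',l)])
"
```

```text
t 23.82 pos [ 0.5545 -0.3371  0.1241] jaw 96.0 grip 0.0601 F [ 0.5 -0.1  1.9] q6 -2.28 
DELTA [-0.1455  0.6454  0.0009] turn -80.7 rows 16
[(0.72, array([ 0.5306, -0.1487,  0.0013])), (0.48, array([ 0.5539, -0.3363,  0.0075])), (0.3, array([ 0.4662,  0.2351, -0.0008]))]
```

View pics/s14z.png

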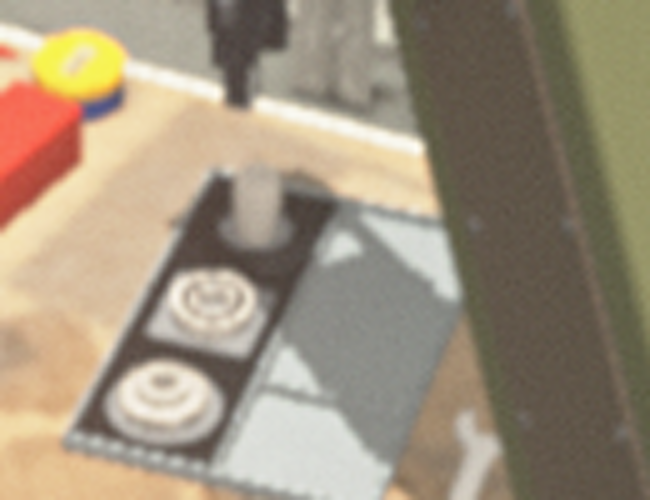

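```bash
python3 -c "
from h import *
im=get_image('top')
print(pix2w(im,[(185,108),(325,137),(372,147),(335,135)],0).round(3))
print(pix2w(im,[(185,108),(330,120),(175,100)],.12).round(3))
a=im['color'][:,:,::-1]
cv2.imwrite('pics/t15z.png',cv2.resize(a[0:200,130:400],None,fx=2.9,fy=2.9,interpolation=2))
Rm=rot(observe()['tcp_rot']);print((Rm.T@(np.array([.47,0,.124])-observe()['ee_pos'])).round(4))
"
```

```text
[[ 0.835  0.38  -0.   ]
 [ 0.744 -0.016  0.   ]
 [ 0.714 -0.146  0.   ]
 [ 0.75  -0.044  0.   ]]
[[ 0.779  0.332  0.12 ]
 [ 0.744 -0.028  0.12 ]
 [ 0.801  0.359  0.12 ]]
[ 0.0467  0.3422 -0.0078]
```

View pics/t15z.png

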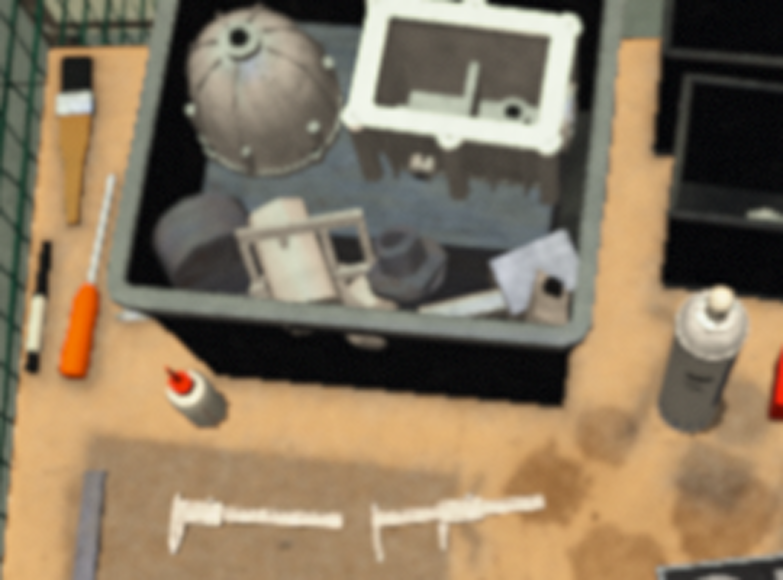

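```bash
python3 -c "
from h import *
im=get_image('top')
z=lambda X,Y:(130+X/2.9,Y/2.9)
print('bottle base near edge',pix2w(im,[z(205,427),z(228,418),z(188,418)],0).round(3), 'top',pix2w(im,[z(177,376)],.09).round(3))
"
```

```text
bottle base near edge [[ 0.718  0.329  0.   ]
 [ 0.726  0.307 -0.   ]
 [ 0.727  0.346  0.   ]] top [[0.734 0.325 0.09 ]]
```

The bottle's near edge is at x≈.718, so it is clear of the gripper. I'm routing via (.47,0) to stay away from the spray can.

{"op": "move_arm", "data": {
  "deltas": [0.047,0.342,0.0,55,0.047,0.342,0.0,55,0.047,0.342,0.0,55,0.047,0.342,0.0,55,0.047,0.342,0.0,55,0.047,0.342,0.0,55,0.047,0.342,0.0,55,0.047,0.342,0.0,55],
  "grip": 60
}}

```text
t: 24.68
ee_pos: [0.4736, -0.0187, 0.1153]
tcp_rot: [-0.001, 0.416, 0.909, -0.0]
ft_force: [0.5, 0.4, 0.6]
grip_width: 0.0515
```

{"op": "move_arm", "data": {
  "deltas": [0,0,0,0,0,0,0,0]
}}

```text
t: 24.85
ee_pos: [0.4741, -0.0186, 0.1156]
tcp_rot: [-0.001, 0.412, 0.911, -0.0]
ft_force: [0.7, -0.2, 0.4]
grip_width: 0.0514
```

```bash
python3 -c "
from h import *
go(.632,.320,.1,-3.3)"
```

```text
t 24.85 pos [ 0.4741 -0.0186  0.1156] jaw 41.3 grip 0.0514 F [ 0.7 -0.2  0.4] q6 -0.84 
DELTA [0.15   0.3422 0.0153] turn 44.6 rows 9
```

{"op": "move_arm", "data": {
  "deltas": [0.15,0.342,0.01,44.6,0.15,0.342,0.01,44.6,0.15,0.342,0.01,44.6,0.15,0.342,0.01,44.6,0.15,0.342,0.01,44.6,0.15,0.342,0.01,44.6,0.15,0.342,0.01,44.6,0.15,0.342,0.01,44.6]
}}

```text
t: 25.52
ee_pos: [0.6122, 0.2702, 0.1064]
tcp_rot: [-0.0, 0.73, 0.684, -0.001]
ft_force: [0.2, -1.5, 0.5]
grip_width: 0.0515
```

{"op": "move_arm", "data": {
  "deltas": [0,0,0,0,0,0,0,0]
}}

```text
t: 25.68
ee_pos: [0.6114, 0.2699, 0.1054]
tcp_rot: [-0.0, 0.727, 0.686, -0.001]
ft_force: [-0.1, 0.2, 0.4]
grip_width: 0.051
```

```bash
python3 -c "
from h import *
go(.632,.320,.03,-3.3)
im=get_image('scene');a=im['color'][:,:,::-1]
cv2.imwrite('pics/s16z.png',cv2.resize(a[160:320,160:320],None,fx=3.7,fy=3.7,interpolation=2))
im=get_image('top');a=im['color'][:,:,::-1]
cv2.imwrite('pics/t16z.png',cv2.resize(a[130:250,160:330],None,fx=4.5,fy=4.5,interpolation=2))
"
```

```text
t 25.68 pos [0.6114 0.2699 0.1054] jaw -3.3 grip 0.051 F [-0.1  0.2  0.4] q6 0.42 
DELTA [0.0513 0.0178 0.0753] turn -0.0 rows 3
```

View pics/s16z.png

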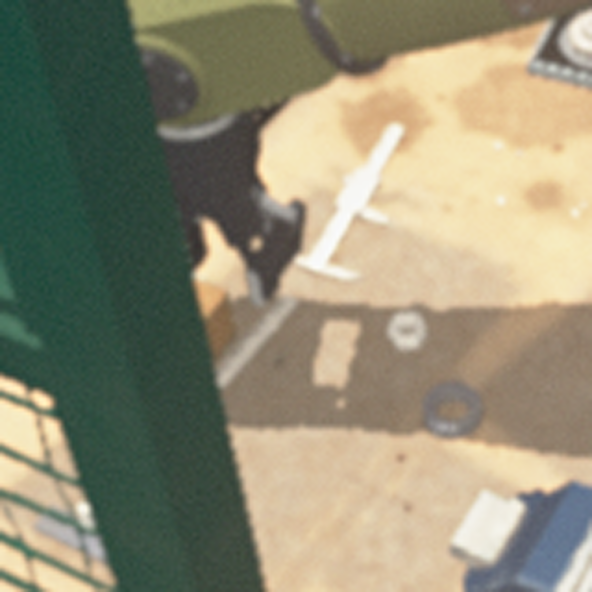

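View pics/t16z.png

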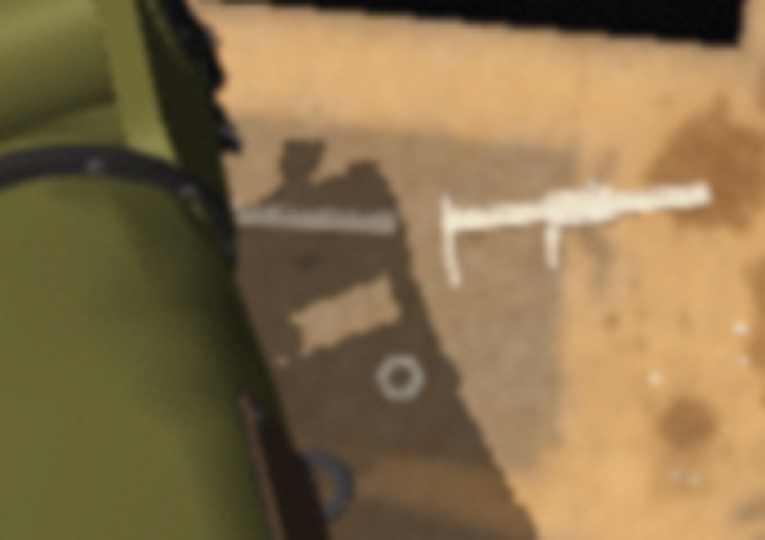

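```bash
python3 -c "
from h import *
im=get_image('scene')
p=[(160+215/3.7,160+345/3.7),(160+215/3.7,160+285/3.7),(160+230/3.7,160+330/3.7)]
for z in(0,.05,.1): print(z,pix2w(im,p,z).round(3).tolist())
"
```

```text
0 [[0.651, 0.257, 0.0], [0.683, 0.209, 0.0], [0.649, 0.241, 0.0]]
0.05 [[0.623, 0.287, 0.05], [0.653, 0.241, 0.05], [0.621, 0.271, 0.05]]
0.1 [[0.595, 0.317, 0.1], [0.624, 0.273, 0.1], [0.593, 0.302, 0.1]]
```

No object there in the top view, so that patch is the tote's shadow on the bench. Moving over the slide body.

{"op": "move_arm", "data": {
  "deltas": [0.051,0.018,0.0,0,0.051,0.018,0.0,0,0.051,0.018,0.03,0,0.051,0.018,0.05,0,0.051,0.018,0.06,0,0.051,0.018,0.06,0,0.051,0.018,0.06,0,0.051,0.018,0.06,0]
}}

```text
t: 26.5
ee_pos: [0.6331, 0.3191, 0.0498]
tcp_rot: [0.0, 0.728, 0.685, 0.001]
ft_force: [0.2, 0.4, 0.4]
grip_width: 0.0513
```

```bash
python3 -c "
from h import *
go(.632,.320,.002,-3.3)
im=get_image('scene');a=im['color'][:,:,::-1]
cv2.imwrite('pics/s17z.png',cv2.resize(a[160:320,160:320],None,fx=3.7,fy=3.7,interpolation=2))
"
```

```text
t 26.5 pos [0.6331 0.3191 0.0498] jaw -3.5 grip 0.0513 F [0.2 0.4 0.4] q6 0.48 
DELTA [ 0.0008 -0.0013  0.0478] turn -0.2 rows 2
```

View pics/s17z.png

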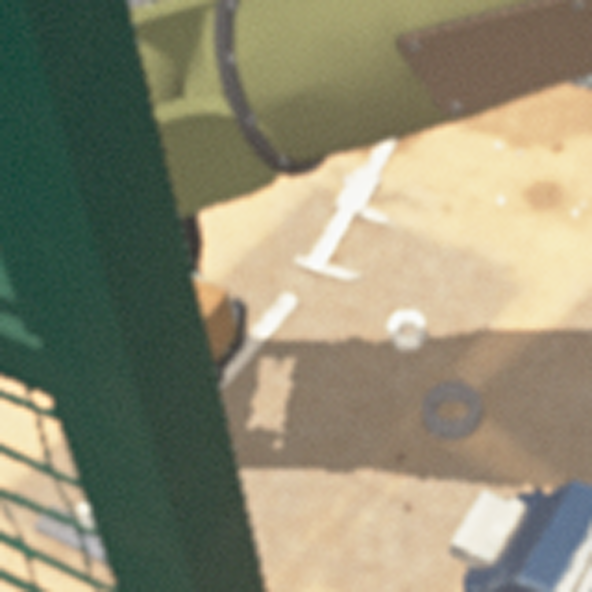

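{"op": "move_arm", "data": {
  "deltas": [0,-0.001,0.02,0,0,-0.001,0.036,0,0,-0.001,0.044,0,0,-0.001,0.047,0,0,-0.001,0.047,0,0,-0.001,0.047,0]
}}

```text
t: 27.05
ee_pos: [0.6316, 0.3196, 0.0014]
tcp_rot: [0.0, 0.728, 0.685, 0.0]
ft_force: [-1.4, -0.5, 0.8]
grip_width: 0.0511
```

{"op": "move_arm", "data": {
  "deltas": [0,0,0,0,0,0,0,0,0,0,0,0,0,0,0,0,0,0,0,0],
  "grip": 0,
  "newtons": 60
}}

```text
t: 27.47
ee_pos: [0.6315, 0.3197, 0.0018]
tcp_rot: [0.0, 0.728, 0.685, 0.001]
ft_force: [-2.6, -0.5, 7.0]
grip_width: 0.0212
```

{"op": "move_arm", "data": {
  "deltas": [0,0,0,0,0,0,-0.005,0,0,0,-0.015,0,0,0,-0.03,0,0,0,-0.05,0,0,0,-0.07,0,0,0,-0.07,0]
}}

```text
t: 28.05
ee_pos: [0.6331, 0.3203, 0.077]
tcp_rot: [0.001, 0.728, 0.685, 0.004]
ft_force: [0.3, 0.2, -0.0]
grip_width: 0.0217
```

```bash
python3 -c "
from h import *
go(.47,.1,.07,41)
im=get_image('scene');a=im['color'][:,:,::-1]
cv2.imwrite('pics/s18z.png',cv2.resize(a[160:320,160:320],None,fx=3.7,fy=3.7,interpolation=2))
print(observe()['wrist_torque'])
"
```

```text
t 28.05 pos [0.6331 0.3203 0.077 ] jaw -3.5 grip 0.0217 F [ 0.3  0.2 -0. ] q6 0.48 
DELTA [-0.2298 -0.1496  0.0052] turn -44.5 rows 7
[0.01324358 0.00068067 0.03352299]
```

View pics/s18z.png

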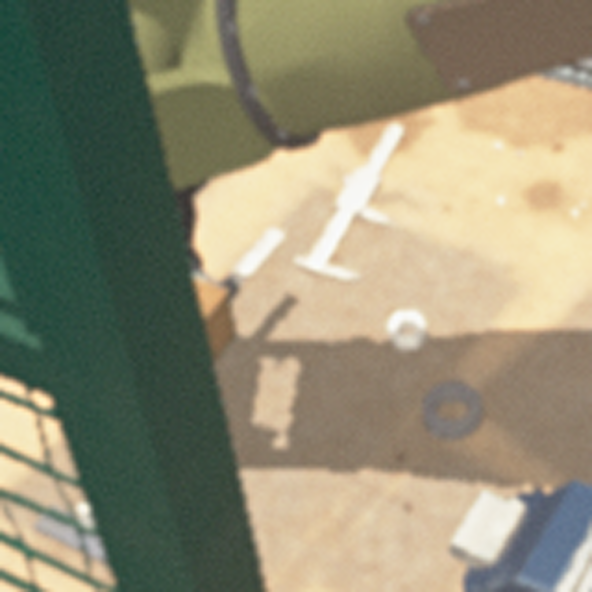

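The caliper is lifted level. Raising it and carrying it to the bay.

```bash
python3 -c "
from h import *
go(.458,-.252,.11,5.9)"
```

```text
t 28.1 pos [0.6324 0.32   0.0744] jaw -3.5 grip 0.0218 F [-0.   0.  -1.6] q6 0.48 
DELTA [-0.5814 -0.1395 -0.0376] turn -9.4 rows 15
```

{"op": "move_arm", "data": {
  "deltas": [-0.02,-0.02,-0.025,0,-0.28,-0.1,-0.038,-5,-0.28,-0.1,-0.038,-5,-0.28,-0.1,-0.038,-5,-0.28,-0.1,-0.038,-5,-0.28,-0.1,-0.038,-5,-0.28,-0.1,-0.038,-5,-0.28,-0.1,-0.038,-5]
}}

```text
t: 28.77
ee_pos: [0.5126, 0.0429, 0.1085]
tcp_rot: [-0.0, 0.698, 0.716, -0.001]
ft_force: [0.8, -0.2, -2.1]
grip_width: 0.0216
```

{"op": "move_arm", "data": {
  "deltas": [0,0,0,0,0,0,0,0]
}}

```text
t: 28.93
ee_pos: [0.5143, 0.0452, 0.1087]
tcp_rot: [-0.0, 0.698, 0.716, -0.0]
ft_force: [0.3, -0.3, -0.8]
grip_width: 0.0216
```

```bash
python3 -c "
from h import *
go(.458,-.252,.10,5.9)
im=get_image('scene');a=im['color'][:,:,::-1]
cv2.imwrite('pics/s19z.png',cv2.resize(a[100:300,200:400],None,fx=3,fy=3,interpolation=2))
"
```

```text
t 28.93 pos [0.5143 0.0452 0.1087] jaw 1.4 grip 0.0216 F [ 0.3 -0.3 -0.8] q6 -0.01 
DELTA [-0.2957 -0.0636  0.0087] turn -4.5 rows 8
```

View pics/s19z.png

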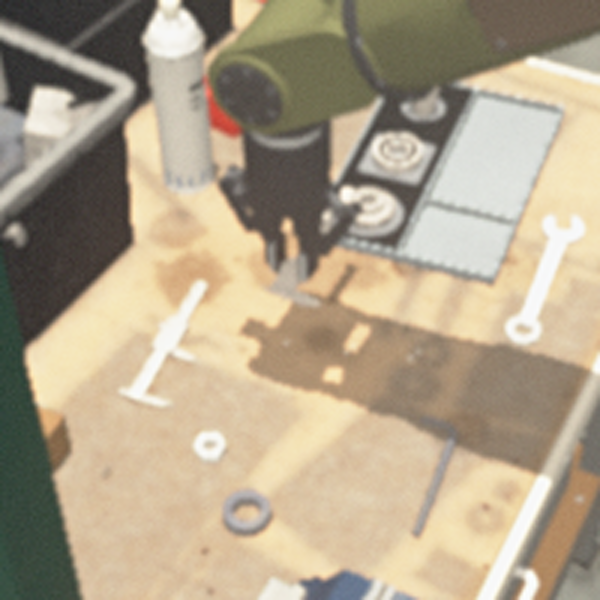

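{"op": "move_arm", "data": {
  "deltas": [-0.296,-0.064,0.0,-4.5,-0.296,-0.064,0.0,-4.5,-0.296,-0.064,0.0,-4.5,-0.296,-0.064,0.0,-4.5,-0.296,-0.064,0.0,-4.5,-0.296,-0.064,0.0,-4.5,-0.296,-0.064,0.0,-4.5,-0.296,-0.064,0.0,-4.5]
}}

```text
t: 29.65
ee_pos: [0.4582, -0.2553, 0.1085]
tcp_rot: [0.0, 0.669, 0.743, -0.0]
ft_force: [1.1, 0.7, -2.4]
grip_width: 0.0212
```

{"op": "move_arm", "data": {
  "deltas": [0,0,0.02,0,0,0,0.03,0,0,0,0.03,0,0,0,0.03,0]
}}

```text
t: 29.98
ee_pos: [0.4589, -0.2504, 0.0783]
tcp_rot: [-0.001, 0.668, 0.744, -0.0]
ft_force: [-0.4, -0.0, -0.5]
grip_width: 0.0214
```

```bash
python3 -c "
from h import *
go(.458,-.252,.03,5.9)
for c in('scene','top'):
  im=get_image(c);a=im['color'][:,:,::-1]
  b=a[80:230,270:440] if c=='scene' else a[160:290,330:500]
  cv2.imwrite('pics/%s20z.png'%c,cv2.resize(b,None,fx=4,fy=4,interpolation=2))
  for l in ('caliper_shut','caliper_bay'): print(c,l,[ (round(m['p'],2),cam2w(im,m['location']).round(4)) for m in mark_of(c,l)])
"
```

```text
t 29.98 pos [ 0.4589 -0.2504  0.0783] jaw 6.1 grip 0.0214 F [-0.4 -0.  -0.5] q6 -0.68 
DELTA [-0.0015 -0.001   0.0483] turn 0.2 rows 2
scene caliper_shut [(0.59, array([ 0.4511, -0.2942,  0.0755]))]
scene caliper_bay [(0.79, array([ 0.4491, -0.3007,  0.0036]))]
top caliper_shut []
top caliper_bay []
```

View pics/scene20z.png

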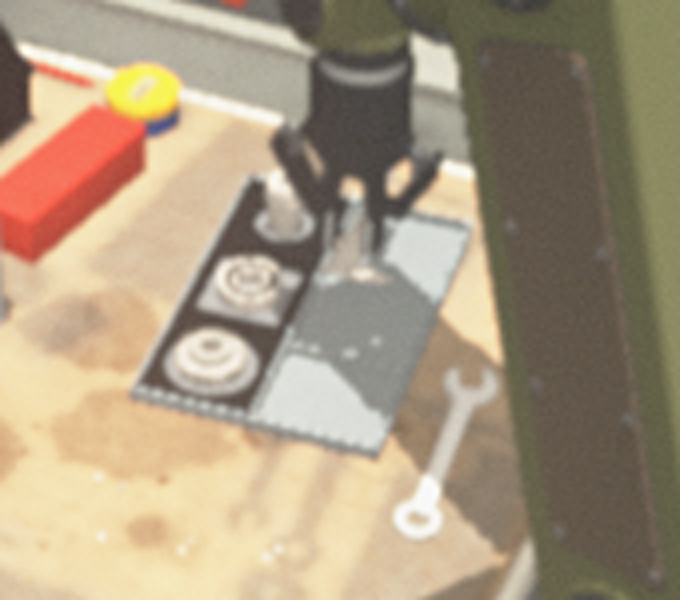

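View pics/top20z.png

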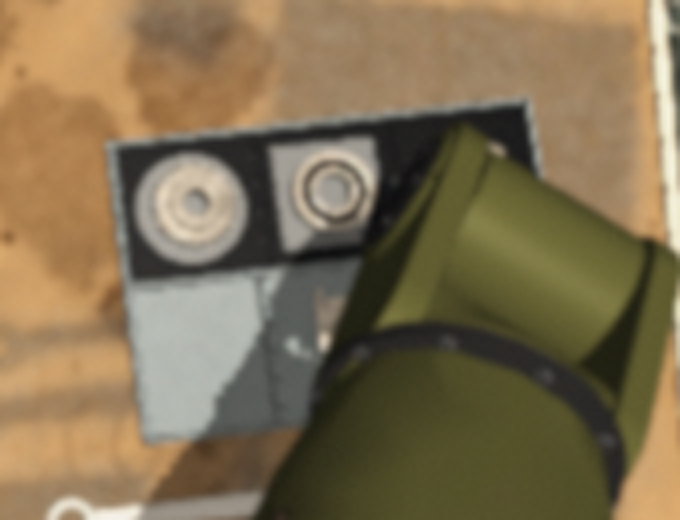

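{"op": "move_arm", "data": {
  "deltas": [-0.004,-0.002,0.02,0,-0.004,-0.002,0.045,0,-0.004,-0.002,0.06,0,-0.004,-0.002,0.068,0,-0.004,-0.002,0.068,0,-0.004,-0.002,0.068,0]
}}

```text
t: 30.78
ee_pos: [0.4573, -0.2559, 0.0114]
tcp_rot: [0.0, 0.669, 0.743, 0.0]
ft_force: [0.2, -0.7, -1.6]
grip_width: 0.0214
```

{"op": "move_arm", "data": {
  "deltas": [0,0,0.002,0,0,0,0.002,0]
}}

```text
t: 30.95
ee_pos: [0.4574, -0.2561, 0.0096]
tcp_rot: [0.001, 0.669, 0.743, 0.0]
ft_force: [-0.5, 0.3, -0.9]
grip_width: 0.0214
```

{"op": "move_arm", "data": {
  "deltas": [0,0,0.002,0,0,0,0.003,0,0,0,0.003,0]
}}

```text
t: 31.2
ee_pos: [0.4571, -0.2559, 0.006]
tcp_rot: [0.0, 0.669, 0.743, 0.0]
ft_force: [-0.2, 0.3, -0.9]
grip_width: 0.0215
```

{"op": "move_arm", "data": {
  "deltas": [0,0,0.001,0,0,0,0.001,0]
}}

```text
t: 31.37
ee_pos: [0.4572, -0.2559, 0.0057]
tcp_rot: [0.0, 0.669, 0.743, 0.0]
ft_force: [-4.3, 2.0, 10.6]
grip_width: 0.0216
```

Contact. Releasing with a small opening, then lifting.

{"op": "move_arm", "data": {
  "deltas": [0,0,0,0,0,0,0,0,0,0,0,0,0,0,0,0,0,0,-0.01,0,0,0,-0.04,0,0,0,-0.08,0,0,0,-0.11,0],
  "grip": 40
}}

```text
t: 32.03
ee_pos: [0.4571, -0.2559, 0.1179]
tcp_rot: [0.001, 0.669, 0.743, 0.0]
ft_force: [0.7, -0.4, 0.7]
grip_width: 0.0342
```

```bash
python3 -c "
from h import *
go(.4,.1,.2,5.9)"
```

```text
t 32.03 pos [ 0.4571 -0.2559  0.1179] jaw 6.0 grip 0.0342 F [ 0.7 -0.4  0.7] q6 -0.69 
DELTA [ 0.3599 -0.0192 -0.0824] turn 0.1 rows 9
```

{"op": "move_arm", "data": {
  "deltas": [0.03,0,-0.08,0,0.36,-0.02,-0.08,0,0.36,-0.02,-0.08,0,0.36,-0.02,-0.08,0,0.36,-0.02,-0.08,0,0.36,-0.02,-0.08,0,0.36,-0.02,-0.08,0,0.36,-0.02,-0.08,0]
}}

```text
t: 32.7
ee_pos: [0.4074, 0.0462, 0.1892]
tcp_rot: [0.0, 0.669, 0.743, 0.0]
ft_force: [0.5, 1.0, 0.9]
grip_width: 0.0344
```

```bash
python3 - <<'E'
from h import *
print(observe()["ee_pos"])
for c in('scene','top'):
  im=get_image(c);a=im['color'][:,:,::-1]
  b=a[80:230,270:440] if c=='scene' else a[160:290,330:500]
  cv2.imwrite('pics/%s21z.png'%c,cv2.resize(b,None,fx=4.5,fy=4.5,interpolation=2))
  save(im,c+'21.png')
  for l in "gear bearing collet caliper_shut caliper_open collar caliper_bay".split(): print(c,l,[ (round(m['p'],2),cam2w(im,m['location']).round(4)) for m in mark_of(c,l)])
E
```

```text
[0.40744673 0.04623614 0.18923868]
scene gear [(0.45, array([ 0.5324, -0.1513,  0.0045]))]
scene bearing []
scene collet []
scene caliper_shut [(0.65, array([ 0.4481, -0.2986,  0.0063]))]
scene caliper_open [(0.49, array([0.6212, 0.0809, 0.0007]))]
scene collar [(0.71, array([0.464 , 0.2361, 0.0016]))]
scene caliper_bay [(0.81, array([ 0.4466, -0.3001,  0.0038]))]
top gear [(0.62, array([ 0.5313, -0.1553,  0.0053]))]
top bearing [(0.63, array([ 0.5405, -0.2408,  0.0106]))]
top collet [(0.47, array([ 0.5493, -0.3345,  0.0053]))]
top caliper_shut [(0.9, array([ 0.445 , -0.3034,  0.0033]))]
top caliper_open [(0.64, array([ 0.6225,  0.083 , -0.0007])), (0.49, array([ 0.4486, -0.3051,  0.0006]))]
top collar [(0.56, array([0.4609, 0.2327, 0.0011]))]
top caliper_bay [(0.68, array([ 0.4511, -0.3005,  0.0025]))]
```

View pics/scene21z.png

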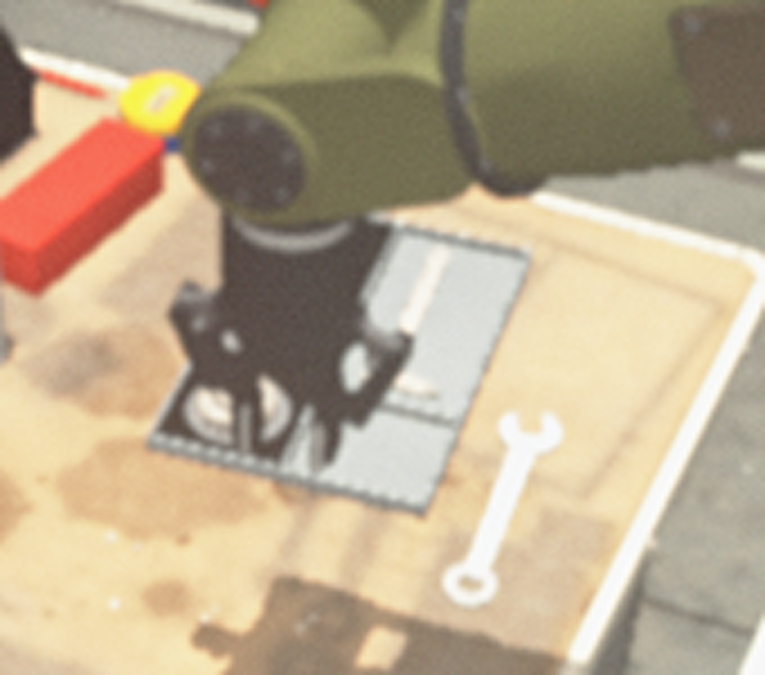

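View pics/top21z.png

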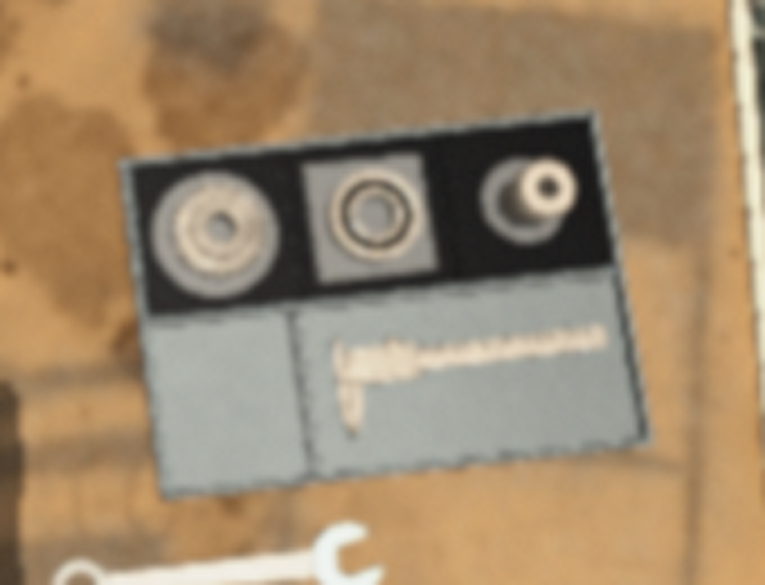

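All four parts look right in the top view. One last numeric check of the collet's tilt and the caliper's ends.

```bash
python3 - <<'E'
from h import *
im=get_image('top')
z=lambda p:(np.array(p)+.5)/4.5-.5+[330,160]
W=lambda p,h:pix2w(im,[z(p)],h)[0,:2].round(4)
print("collet head",W((547,187),.055),"gear hub",W((220,228),.028),"bearing",W((375,213),.023))
print("recess",W((215,234),.01),W((370,217),.01),W((525,201),.01))
e=W((606,335),.01);j=(W((342,345),.01)+W((352,436),.01))/2;b=W((345,363),.01)
print("beam end",e,"jaw mid",j,"ang",np.degrees(np.arctan2(*(b-e)[::-1])),"start collar")
u=np.array([-.103,.995]);print("origin",j-.078*u)
E
```

```text
collet head [ 0.5512 -0.3346] gear hub [ 0.5332 -0.1536] bearing [ 0.5422 -0.2447]
recess [ 0.5325 -0.1533] [ 0.542  -0.2449] [ 0.551  -0.3369]
beam end [ 0.4715 -0.3794] jaw mid [ 0.44045 -0.2269 ] ang 95.67351329572243 start collar
origin [ 0.448484 -0.30451 ]
```

```bash
python3 -c "
from bench import *
print(sign_off(), observe()['t'])"
```

```text
the job is handed in; nothing more can be done
the job is handed in; nothing more can be done
```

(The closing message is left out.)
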